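# Stand the sample case and hold the bounce wing for the photo

## Task

Get this sample ready for its evidence photo: take the flat white case off the sloping easel and stand it upright on its long thin edge on the black rubber pad of the photo station, lengthwise along the pad, and let go of it. Then take the station's hinged metal wing by its handle, swing it up until it is in line with the pointer on the angle arc, and keep holding it there: the wing falls back by itself, so finish while still holding it. Leave the pointer and all the other things where they are.

Things in the scene. Friction and masses are not known exactly. Their poses are not given: they have to be found in the camera images.
- case: flat white plastic case, 120 mm long, 75 mm high, 22 mm thick, about 0.11 to 0.22 kg, loose. Origin: middle of its long thin underside (120 x 22 mm). Its z runs up its 75 mm height, y along its length, x through its thickness. At the start it reclines on the easel, its z leaning 45 degrees from vertical towards the robot.
- easel: small fixed aluminium easel that carries the case, 110 x 112 mm, 90 mm tall; origin: middle of its footprint on the table. The case's top leans to its -x. Two rails back the case 40 to 52 mm from its middle: behind its middle 80 mm there is room for a finger. Easel and vial rack may swap sides.
- rack: fixed white vial rack, 90 x 120 mm, with vials to 84 mm tall; origin: middle of its footprint.
- station: fixed photo station: grey base board 190 (x) x 320 (y) x 12 mm, origin at the middle of its underside on the table. Along its y: the pad on the +y half, the wing on the -y half, the wing's hinge line parallel to x at y = -20 mm, 24 mm above the table; the angle arc (radius 110 mm about the hinge line) stands at x = +86 mm.
- pad (a point): middle of the top of the black rubber pad (70 mm in x, 150 mm in y, 2 mm thick, top 14 mm above the table); its axes are those of the station. The case's length goes along y, either way round.
- wing (a joint): angle of the flat metal wing: 0 lying flat (start), growing as its outer (-y) edge swings up, to 1.5. It falls back to 0 when let go; the hinge is nearly free.
- wing_hinge (a point): middle of the wing's hinge line (the hinge runs along the station's x). Axes of the wing: at 0 rad those of the station. The wing is a bare aluminium reflector panel 150 mm (x) x 130 mm (towards -y) x 6 mm, about 0.25 to 0.5 kg.
- wing_grip (a point): middle of the bar of the wing's bow handle: steel bar 10 mm thick along the hinge direction, 70 mm free between its two legs. In the wing's axes 105 mm towards -y from the hinge and 42 mm above the panel's mid-plane. Pinched from above, the bar can turn between the fingers.
- pointer (a joint): angle that the pointer shows, 0.6 to 1.05 rad, same zero and sense as the wing's: the wing is in line with it when both read the same. Stiff: it stays where it is unless pushed.
- pointer_tip (a point): outer end of the dark steel pointer, a flat needle turning about the hinge line in front of the angle arc (at x = +93 mm of the station), 125 mm from the hinge line; its y axis lies along the needle.
- vial_a: glass vial with white cap, 26 mm across, 74 mm tall, standing beyond the middle of the station; leave it alone. Origin: middle of its underside.
- vial_b: the same kind of vial, beyond on the left; leave it alone. Origin: middle of its underside.
- vial_c: shorter glass vial, 64 mm tall, beyond on the right; leave it alone. Origin: middle of its underside.
- jar: white jar, 52 mm across, 75 mm tall, at the far side; leave it alone. Origin: middle of its underside.
- carton: small cardboard box 70 x 100 x 45 mm at the far side; leave it alone. Origin: middle of its underside.
- scale_bar: flat steel scale bar 14 x 80 x 8 mm lying on the station's board on the robot's side of the pad; leave it alone. Origin: middle of its underside.
- notebook: blue notebook 100 x 70 x 12 mm lying at the far right; leave it alone. Origin: middle of its underside.
Not all that is in view belongs to the job. Several things have the shape of the case; the one meant has the colours described above.

How it is judged:
By the outcome, as a careful person would: the job done as asked, in the order asked, and still so for the second after the job is handed in, while the arm keeps its last pose, push and grip.
It also fails if it takes over 58 s, if anything falls off the work surface, if the arm or the gripper's body presses on something with over 40 N, if the wrist force passes 120 N, or if a joint passes its speed limit or range.

## Robot

A 7-joint arm with a two-finger parallel gripper is mounted at the origin on the work surface. World frame = base frame: x ahead of the robot, y to its left, z up, the work surface at z = 0. Lengths are in m, angles in rad, forces in N, time in s.
With the tool pointing down it reaches from about 0.425 to 0.925 m from the base axis. Payload 6.8 kg.
Tool frame: the origin (TCP) lies on the centre line of the jaws, within the pads' length; the fingertips stand 11 mm ahead of it and the grasp point (between the pads) lies 8 mm behind it; z points along the fingers, y is the direction in which the jaws open and shut (so a half turn about z gives the same grasp; the last joint's range is limited). The gripper opens to 85 mm and grips with 20 to 120 N. Pads are 22 mm wide; open, the fingers measure 114 mm over their backs; the gripper's body (76 mm by 85 mm) begins 54 mm behind the grasp point. The pads swing forward as they close: fully open they stand 13 mm farther back than shut.
Start: joints at [1.162, 0.477, 0.022, 1.555, -0.011, 1.109, -0.083], TCP at [0.2, -0.645, 0.242] pointing down, gripper open.
Joint ranges: [-2.96, 2.96], [-0.34, 2.1], [-1.41, 1.46], [0.24, 2.44], [-1.37, 4.51], [0.17, 1.92], [-2.96, 2.96]. Speed limits (rad/s): [2.39, 2.39, 3.14, 3.14, 3.14, 3.14, 3.14].

## Interface

Orientations are given as a rotation vector (axis times angle).
In Python, from bench import r gives the robot as it stands.
- The arm moves only by the tool send_rows, never from a script. Its argument "deltas" is a list of rows, each a list of 7 numbers: the opening, from 0 (shut) to 1 (fully open), then the shift along the tool's x, y, z as a fraction of full scale, then the turn, a rotation vector about the tool's x, y, z as a fraction of full scale. In form: [[hand, x, y, z, ax, ay, az], ...]. A call has 1 to 20 rows; each row is the pose to reach, as a shift and turn from the pose commanded when the call began, along the tool's axes at that moment, turning the shorter way round; what a row does not reach only later rows make up. Full scale, the value 1, is 150 mm for a shift and 180 degrees for a turn. A row lasts 1/12 s, in which the tool goes at most 41.7 mm and 7.16 degrees, less where a joint would pass 70% of its speed; a pose out of reach is approached as far as the arm can. A call with a number of a shift or a turn outside -1 to 1 is refused whole. A call with a gripper value outside its range is refused whole. The fingers move at their own pace and stop on an object; "squeeze" is the grip in N (left out, the last holds). Time passes only in rows, so rows that repeat a pose let the fingers close. It gives the time, the measured TCP pose, the force and the opening at its end, in the units of the state.
- r.get_obs(): the state, without advancing time (a new reading comes with each control period).
- r.grab_frame(name): name is "scene" or "top" or "wrist"; returns a dict with "pixels" (420x560x3 uint8, red, green, blue), "camera_matrix" (3x3 intrinsics, pixels), "dist_coeffs" ([k1, k2, p1, p2, k3] as OpenCV has them; the pictures are not rectified), "rvec" (rotation vector, rad) and "tvec" (3), from world to camera coordinates, as OpenCV has them. Camera axes: x right, y down, z forward; pixel columns grow to the right and rows downward; lengths in m; the calibration is good to about 2 mm. A picture is of the moment at which its call begins. There is no depth.
- r.hand_in(): hands the job in, once; it reports no verdict.
The state is a dict: "clock": time; "joints": joint angles; "qvel": joint speeds; "tau": joint torques, N m; "tcp_pos": TCP position; "orientation": TCP orientation; "contact_force": force on the tool from outside, world axes, zero at the start; "moment": the same for the moment, N m; "grip_width": finger opening in m.
Only numpy, scipy, OpenCV 4.12 (cv2) and the standard library are available. Lean on these libraries where they do the work, as an engineer would, in place of code of your own. Each camera call takes 0.05 s, during which the arm holds its last target. There are 200 camera calls.

## Working session

There is one attempt and no reset: what is moved stays moved. The work goes in short steps, Python scripts to look and compute and a tool call to move; the robot and the scene stay as the last step left them, time stands still between calls to the robot, and variables do not carry over. Pictures are saved under pics/ and viewed, about 8 in all and at most 12, crops included, and the job is handed in when it is done.

Besides the shell and the picture viewer there is one more tool, called as name([rows], argument=value, ...), one row to a line, values as JSON. send_rows: Moves the arm, as the interface text tells. Shift numbers are shares of 150 mm and turn numbers shares of 180 degrees, none past 1 either way. Its arguments: {"type":"object","properties":{"deltas":{"type":"array","items":{"type":"array","items":{"type":"number"}}},"squeeze":{"type":"number"}},"required":["deltas"]}

```bash
mkdir -p pics; ls
cat > h.py <<'E'
import numpy as np, cv2, pickle
from scipy.spatial.transform import Rotation as R
def snap(r,n,tag):
    f=r.grab_frame(n); pickle.dump(f,open(f'pics/{tag}.pkl','wb'))
    cv2.imwrite(f'pics/{tag}.png',f['pixels'][:,:,::-1]); return f
def load(tag): return pickle.load(open(f'pics/{tag}.pkl','rb'))
def ray(f,uv):
    K,d=np.array(f['camera_matrix']),np.array(f['dist_coeffs'])
    p=cv2.undistortPoints(np.array([[uv]],float),K,d)[0,0]
    M=R.from_rotvec(np.ravel(f['rvec'])).as_matrix(); t=np.ravel(f['tvec'])
    return -M.T@t, M.T@np.array([p[0],p[1],1])
def atz(f,uv,z):
    c,d=ray(f,uv); return c+d*(z-c[2])/d[2]
def tri(fs,uvs):
    A=np.zeros((3,3));b=np.zeros(3)
    for f,uv in zip(fs,uvs):
        c,d=ray(f,uv); d/=np.linalg.norm(d); P=np.eye(3)-np.outer(d,d); A+=P;b+=P@c
    return np.linalg.solve(A,b)
def proj(f,P):
    return cv2.projectPoints(np.atleast_2d(np.array(P,float)),np.ravel(f['rvec']),np.ravel(f['tvec']),np.array(f['camera_matrix']),np.array(f['dist_coeffs']))[0][:,0]
E
python3 - <<'E'
from bench import r
from h import *
o=r.get_obs(); print(o)
for n in('scene','top'):
    f=snap(r,n,n+'0'); print(n,ray(f,(280,210)))
E
```

```text
pics
{'clock': 0.0, 'joints': array([ 1.16187473,  0.47778624,  0.02233727,  1.55645172, -0.01150037,
        1.10930107, -0.08306843]), 'qvel': array([-1.29458855e-03,  5.08099710e-04, -9.54785366e-05, -1.95274893e-05,
       -2.01292459e-03,  8.53133037e-04,  4.33812476e-04]), 'tau': array([-2.54479355e-04, -5.96447539e+01,  1.60733432e+00, -2.81192619e+01,
        1.23047177e-02,  9.25613655e-03, -2.86216823e-05]), 'tcp_pos': array([ 0.19982482, -0.64414447,  0.24133483]), 'orientation': array([-3.10435691e+00, -4.70569766e-01,  6.33603665e-04]), 'contact_force': array([-0.47926276,  0.99309798,  0.11203827]), 'moment': array([-0.0122095 , -0.00770247, -0.0331106 ]), 'grip_width': 0.08532686928748943}
scene (array([1.21758536, 0.83484172, 0.82880053]), array([-0.47502401, -0.66421143, -0.57732185]))
top (array([ 0.51837095, -0.04277237,  1.213882  ]), array([ 0.0453399 , -0.00365274, -0.99904077]))
```

View pics/scene0.png

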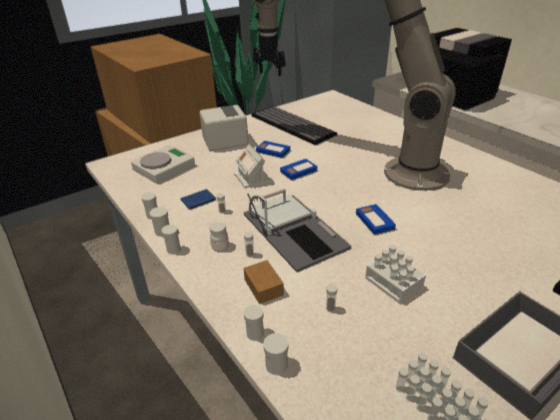

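View pics/top0.png

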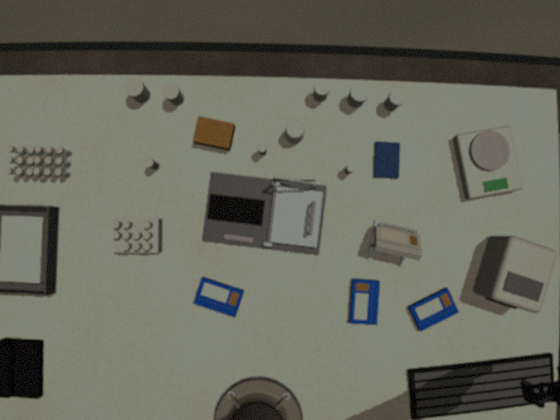

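The scene view shows the station near (298,228) and the easel with the white case near (250,165). In the top view, where up is +x and left is +y, the station is at (265,212) and the easel and case at (397,240). I'll enlarge both.

Run:
```python
from h import *
a=cv2.imread('pics/top0.png')[160:280,190:440]; b=cv2.imread('pics/scene0.png')[135:275,225:360]
cv2.imwrite('pics/c1.png',cv2.resize(cv2.convertScaleAbs(a,alpha=1.5),None,fx=3.2,fy=3.2,interpolation=cv2.INTER_CUBIC))
cv2.imwrite('pics/c2.png',cv2.resize(cv2.convertScaleAbs(b,alpha=1.3),None,fx=4.2,fy=4.2,interpolation=cv2.INTER_CUBIC))
```

```text
(no output)
```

View pics/c1.png

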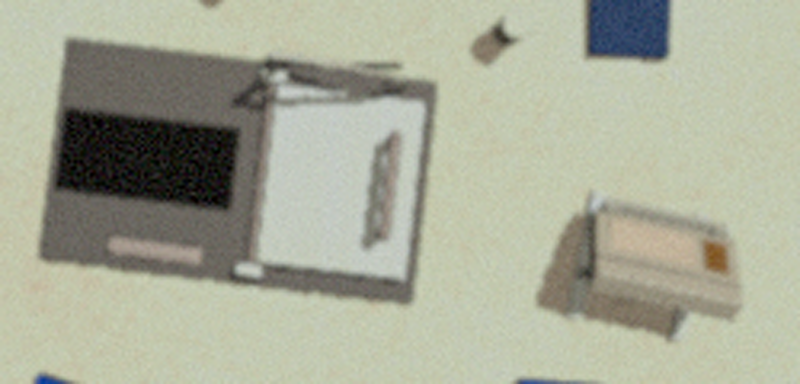

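View pics/c2.png

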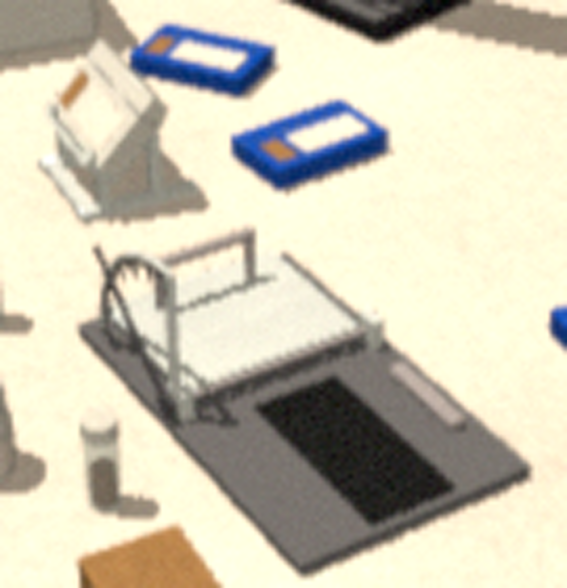

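The crops show the board corners at (68,40), (435,85), (412,302) and (40,260) in the top crop. The pad corners are about (65,110), (240,128), (225,208) and (58,188). The case's broad face looks towards +x, its thin top faces the robot and its orange label is on the -y end. The arc, pointer and handle are also visible.

Run:
```python
from h import *
f=load('top0'); g=load('scene0')
T=lambda p:(p[0]/3.2+190-.35,p[1]/3.2+160-.35); S=lambda p:(p[0]/4.2+225-.4,p[1]/4.2+135-.4)
b=[atz(f,T(p),.012) for p in[(68,40),(435,85),(412,302),(40,260)]]
print(np.round(b,3)); c=np.mean(b,0); print('station',c, [np.linalg.norm(b[i]-b[(i+1)%4]).round(3) for i in range(4)])
yv=b[0]-b[1]+b[3]-b[2]; print('yaw',np.degrees(np.arctan2(-yv[0],yv[1])))
p=[atz(f,T(q),.014) for q in[(65,110),(240,128),(225,208),(58,188)]]; print('pad',np.mean(p,0))
q=[atz(g,S(q),.012) for q in[(302,572),(530,470)]]; print('scene corners',q)
q=[atz(f,T(q),.0) for q in[(578,316),(678,338)]]; print('easel feet',q)
for z in(.06,.09): print('case top edge',z,[atz(f,T(q),z) for q in[(597,270),(740,318),(740,275),(600,203),(728,228)]])
```

```text
[[ 0.672  0.144  0.012]
 [ 0.641 -0.17   0.012]
 [ 0.456 -0.154  0.012]
 [ 0.484  0.162  0.012]]
station [ 0.56323212 -0.00457393  0.012     ] [np.float64(0.315), np.float64(0.185), np.float64(0.317), np.float64(0.188)]
yaw -5.360556736159014
pad [0.57223666 0.07325132 0.014     ]
scene corners [array([0.67916774, 0.15179679, 0.012     ]), array([0.49262997, 0.16776191, 0.012     ])]
easel feet [array([ 0.44646634, -0.29772191,  0.        ]), array([ 0.42911063, -0.38490054,  0.        ])]
case top edge 0.06 [array([ 0.48772166, -0.3001761 ,  0.06      ]), array([ 0.45064925, -0.41946748,  0.06      ]), array([ 0.48583761, -0.41905294,  0.06      ]), array([ 0.54242484, -0.30190386,  0.06      ]), array([ 0.52417679, -0.40860585,  0.06      ])]
case top edge 0.09 [array([ 0.48851851, -0.29348381,  0.09      ]), array([ 0.45240996, -0.40967371,  0.09      ]), array([ 0.48668345, -0.40926995,  0.09      ]), array([ 0.54179946, -0.29516665,  0.09      ]), array([ 0.52402584, -0.39909448,  0.09      ])]
```

```bash
cat >> h.py <<'E'
def tool(yaw,tilt):
    """tool x at yaw+90deg world; z down, tilted 'tilt' deg forward toward heading yaw"""
    a=np.radians(yaw);t=np.radians(tilt)
    fw=np.array([np.cos(a),np.sin(a),0]);up=np.array([0,0,1.])
    z=np.sin(t)*fw-np.cos(t)*up; y=np.cos(t)*fw+np.sin(t)*up
    return R.from_matrix(np.column_stack([np.cross(y,z),y,z]))
def row(P,Rt,cur):
    """cur=(pos,R) commanded; gives row fractions"""
    p0,R0=cur
    s=R0.inv().apply(np.array(P)-p0)/.15; w=(R0.inv()*Rt).as_rotvec()/np.pi
    return np.round(np.r_[s,w],4).tolist(), 'rows',max(np.linalg.norm(s)*150/41.7,np.linalg.norm(w)*180/7.16).round(1)
def meas(r):
    o=r.get_obs(); return np.array(o['tcp_pos']),R.from_rotvec(o['orientation'])
E
python3 - <<'E'
from bench import r
from h import *
c=meas(r); print(row([.26,-.5,.30],tool(-40,20),c)); print(row([.36,-.33,.26],tool(-11,45),c))
E
```

```text
([0.6679, -0.8001, -0.3893, -0.1086, 0.0317, -0.1802], 'rows', np.float64(5.3))
([1.6405, -1.6845, -0.1212, -0.2253, 0.1342, -0.3248], 'rows', np.float64(10.5))
```

send_rows([
  [1, 0.67, -0.8, -0.39, -0.11, 0.03, -0.18],
  [1, 0.67, -0.8, -0.39, -0.11, 0.03, -0.18],
  [1, 0.67, -0.8, -0.39, -0.11, 0.03, -0.18],
  [1, 0.67, -0.8, -0.39, -0.11, 0.03, -0.18],
  [1, 0.67, -0.8, -0.39, -0.11, 0.03, -0.18],
  [1, 0.67, -0.8, -0.39, -0.11, 0.03, -0.18],
  [1, 0.67, -0.8, -0.39, -0.11, 0.03, -0.18],
  [1, 0.67, -0.8, -0.39, -0.11, 0.03, -0.18],
])

```text
clock: 0.77
tcp_pos: [0.2598, -0.5002, 0.3007]
orientation: [2.551, 1.185, 0.203]
contact_force: [0.0, -0.3, 0.8]
grip_width: 0.0856
```

Run:
```python
from bench import r
from h import *
c=meas(r); print(c[0],r.get_obs()['joints']); print(row([.36,-.33,.27],tool(-11,45),c))
```

```text
[ 0.25981003 -0.50021168  0.30067795] [ 1.18808221  0.09399592 -0.15498785  1.98317607 -0.13934983  0.73453977
  0.42317596]
([1.299, -0.2769, 0.1073, -0.1354, 0.0898, -0.1368], 'rows', np.float64(5.3))
```

send_rows([
  [1, 0.97, -0.2, 0.08, -0.1, 0.06, -0.1],
  [1, 0.97, -0.2, 0.08, -0.1, 0.06, -0.1],
  [1, 0.97, -0.2, 0.08, -0.1, 0.06, -0.1],
  [1, 0.97, -0.2, 0.08, -0.1, 0.06, -0.1],
  [1, 0.97, -0.2, 0.08, -0.1, 0.06, -0.1],
  [1, 0.97, -0.2, 0.08, -0.1, 0.06, -0.1],
  [1, 0.97, -0.2, 0.08, -0.1, 0.06, -0.1],
])

```text
clock: 1.35
tcp_pos: [0.3359, -0.3729, 0.2772]
orientation: [2.081, 1.476, 0.521]
contact_force: [-0.5, -0.6, -0.1]
grip_width: 0.0852
```

Run:
```python
from bench import r
from h import *
f=snap(r,'wrist','w1')
c=meas(r); print(c[0],r.get_obs()['joints']); print(row([.36,-.33,.27],tool(-11,45),c))
print(proj(f,[[.49,-.355,.08],[.57,.07,.014]]), ray(f,(280,210)))
```

```text
[ 0.33598992 -0.3737771   0.27783261] [ 1.18668687 -0.02908672 -0.2405302   2.29516533 -0.92417851  0.47483683
  1.36198524]
([0.328, 0.0095, 0.0766, -0.0367, 0.0291, -0.0354], 'rows', np.float64(1.5))
[[ 268.7951884   124.56642978]
 [ 140.90653434 -463.19364417]] (array([ 0.28272218, -0.27817271,  0.38148226]), array([ 0.46891477, -0.45880733, -0.75473039]))
```

View pics/w1.png

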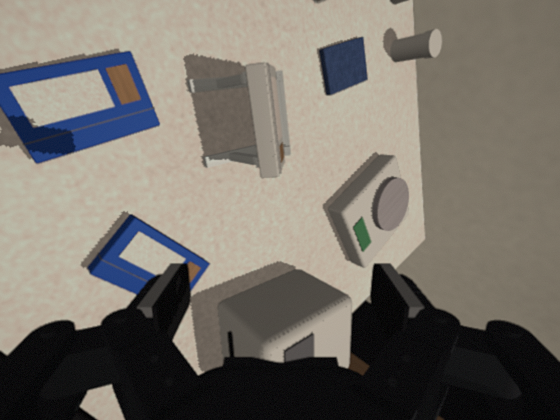

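The wrist view shows the case's thin top side as a strip. Its corners are about (247,65), (270,63), (282,176) and (262,177), with the back edge on the left and the -y end at the bottom. I'll fit the case pose to these and check it in the top view.

Run:
```python
from h import *
from scipy.optimize import least_squares
f=load('w1'); t=load('top0'); s=load('scene0')
def case(q):
    a=q[3]; Rz=R.from_euler('z',a); Rc=Rz*R.from_euler('y',-np.pi/4)
    L=[[sx*.011,sy*.06,z] for z in(.075,0) for sx,sy in((-1,1),(1,1),(1,-1),(-1,-1))]
    return Rc.apply(L)+q[:3]
uv=np.array([(247,65),(270,63),(282,176),(262,177)],float)
S=least_squares(lambda q:(proj(f,case(q)[:4])-uv).ravel(),[.54,-.35,.04,-.15]); q=S.x
print(q,np.degrees(q[3]),S.fun.round(1))
T=lambda p:(p[0]/3.2+190-.35,p[1]/3.2+160-.35)
im=[]
for fr,(y0,y1,x0,x1) in((t,(200,280,350,440)),(s,(135,195,225,285)),(f,(40,200,170,310))):
    k=5 if fr is not f else 3
    I=cv2.resize(cv2.convertScaleAbs(fr['pixels'][y0:y1,x0:x1,::-1].copy(),alpha=1.4),None,fx=k,fy=k,interpolation=cv2.INTER_CUBIC)
    P=((proj(fr,case(q))-[x0,y0]+.5)*k).astype(int)
    for a,b in((0,1),(1,2),(2,3),(3,0),(4,5),(5,6),(6,7),(7,4),(1,5),(2,6),(0,4),(3,7)): cv2.line(I,tuple(map(int,P[a])),tuple(map(int,P[b])),(0,0,255) if a<4 and b<4 else (0,160,0),1)
    im.append(I)
H=max(i.shape[0] for i in im); W=np.hstack([np.pad(i,((0,H-i.shape[0]),(0,0),(0,0))) for i in im])
cv2.imwrite('pics/ov.png',cv2.resize(W,None,fx=.68,fy=.68)); print(W.shape)
```

```text
[ 0.52766107 -0.35987892  0.04214706 -0.20499842] -11.74554406687988 [ 1.1  0.2 -1.  -0.5 -0.8 -0.   0.7  0.4]
(480, 1170, 3)
```

View pics/ov.png

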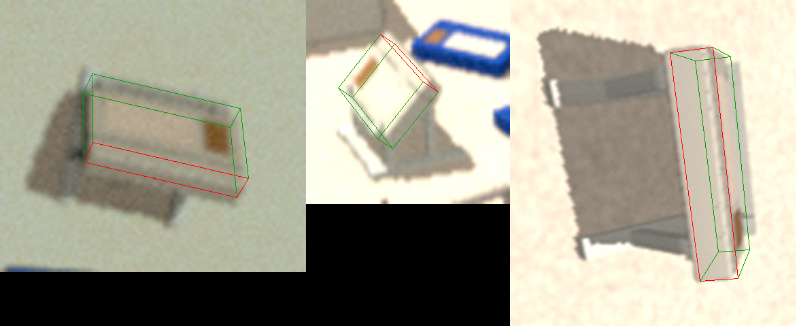

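The wireframe matches the case in the top, scene and wrist views within about 3 mm. The tilt and size agree, and the easel's yaw is about -11.7°. Next I go to a standoff along the case's axis.

Run:
```python
from bench import r
from h import *
c=meas(r); q=np.array([.528,-.360,.042]); Rt=tool(-11.7,45); cz=-Rt.apply([0,0,1])
print(row(q+.120*cz,Rt,c), q+.12*cz)
```

```text
([0.4284, -0.1419, 1.1745, -0.0367, 0.0265, -0.0325], 'rows', np.float64(4.5)) [ 0.44491019 -0.34279293  0.12685281]
```

send_rows([
  [0.6, 0.43, -0.14, 0.3, -0.037, 0.027, -0.033],
  [0.6, 0.43, -0.14, 0.6, -0.037, 0.027, -0.033],
  [0.6, 0.43, -0.14, 0.9, -0.037, 0.027, -0.033],
  [0.6, 0.43, -0.14, 1.0, -0.037, 0.027, -0.033],
  [0.6, 0.43, -0.14, 1.0, -0.037, 0.027, -0.033],
  [0.6, 0.43, -0.14, 1.0, -0.037, 0.027, -0.033],
  [0.6, 0.43, -0.14, 1.0, -0.037, 0.027, -0.033],
  [0.6, 0.43, -0.14, 1.0, -0.037, 0.027, -0.033],
])

```text
clock: 2.07
tcp_pos: [0.4181, -0.3605, 0.1853]
orientation: [1.934, 1.589, 0.672]
contact_force: [-0.0, 0.2, 0.4]
grip_width: 0.0506
```

Run:
```python
from bench import r
from h import *
f=snap(r,'wrist','w2')
c=meas(r); q=np.array([.528,-.360,.042]); Rt=tool(-11.7,45); cz=-Rt.apply([0,0,1])
print(c[0],r.get_obs()['joints'],r.get_obs()['grip_width']); print(row(q+.039*cz,Rt,c))
```

```text
[ 0.41945083 -0.36027159  0.18575076] [ 1.68441126  0.38120692 -0.9465011   2.28203468 -1.36365099  0.17030839
  1.98687115] 0.051480026704971704
([0.1077, -0.1474, 0.9293, -0.0104, -0.0138, -0.0016], 'rows', np.float64(3.4))
```

View pics/w2.png

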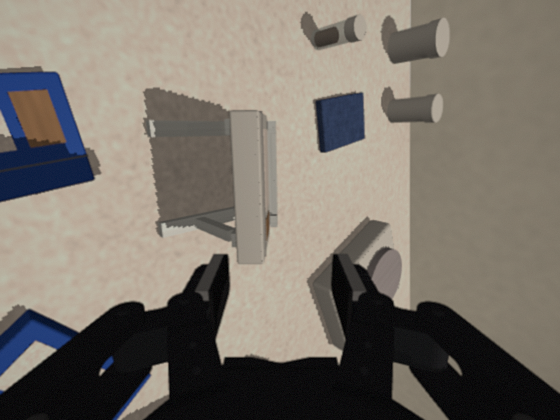

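The case strip, at about x 233-268 and y 110-262, lies roughly 30 px left of the jaw centre at x 281. That agrees with the computed 22 mm shift. Joints 5 and 6 are near their limits, so I'll advance partway and check.

send_rows([
  [0.6, 0.04, -0.06, 0.15, -0.01, -0.014, 0],
  [0.6, 0.08, -0.12, 0.3, -0.01, -0.014, 0],
  [0.6, 0.11, -0.15, 0.5, -0.01, -0.014, 0],
  [0.6, 0.11, -0.15, 0.5, -0.01, -0.014, 0],
  [0.6, 0.11, -0.15, 0.5, -0.01, -0.014, 0],
])

```text
clock: 2.53
tcp_pos: [0.4428, -0.3791, 0.1719]
orientation: [1.936, 1.611, 0.653]
contact_force: [0.5, -0.7, -0.0]
grip_width: 0.0513
```

Run:
```python
from bench import r
from h import *
c=meas(r); q=np.array([.528,-.360,.042]); Rt=tool(-11.7,45); cz=-Rt.apply([0,0,1])
print(c[0],r.get_obs()['joints'],r.get_obs()['grip_width']); print(row(q+.039*cz,Rt,c))
```

```text
[ 0.44282238 -0.37906644  0.17185873] [ 1.52228875  0.40977245 -0.7992543   2.22828025 -1.36423724  0.17006887
  1.98269844] 0.05128269465299242
([0.2083, -0.1993, 0.7479, -0.016, -0.0138, 0.0011], 'rows', np.float64(2.9))
```

```bash
cat > kin.py <<'E'
import numpy as np
from scipy.spatial.transform import Rotation as R
from scipy.optimize import least_squares
import itertools
D=[([1.16187473,.47778624,.02233727,1.55645172,-.01150037,1.10930107,-.08306843],[.19982,-.64414,.24133],[-3.10435691,-.470569766,.000633603]),
([1.18808221,.09399592,-.15498785,1.98317607,-.13934983,.73453977,.42317596],[.25981,-.50021,.30068],[2.551,1.185,.203]),
([1.18668687,-.02908672,-.2405302,2.29516533,-.92417851,.47483683,1.36198524],[.33599,-.37378,.27783],[2.081,1.476,.521]),
([1.68441126,.38120692,-.9465011,2.28203468,-1.36365099,.17030839,1.98687115],[.41945,-.36027,.18575],[1.934,1.589,.672]),
([1.52228875,.40977245,-.7992543,2.22828025,-1.36423724,.17006887,1.98269844],[.44282,-.37907,.17186],[1.936,1.611,.653])]
def fk(j,p,s):
    T=R.from_euler('z',p[0]); x=np.array([0,0,p[2]]); 
    lk=[None,(0,0),(p[8],p[3]),(p[6],0),(p[7],p[4]),(p[9],0),(p[10],p[5])]
    for i in range(7):
        if lk[i]: x=x+T.apply([lk[i][0],0,0])
        T=T*R.from_euler('z' if i%2==0 else 'y',s[i]*j[i])
        # after joint i: link along z
        dz={1:p[3],3:p[4],5:p[5]}.get(i,0)
        x=x+T.apply([0,0,dz])
    return x,T*R.from_euler('z',p[1])
def res(p,s):
    o=[]
    for j,x,w in D:
        a,T=fk(j,p,s); o+=list(10*(a-x))+list((T.inv()*R.from_rotvec(w)).as_rotvec())
    return np.array(o)
def fit():
    best=None
    for s1,s3,s5,s7 in itertools.product((1,-1),repeat=4):
      for sg in ((1,1,1),):
        s=[s1,1,s3,1,s5,1,s7]
        for y0,t0 in itertools.product((0,np.pi/2,np.pi,-np.pi/2),(0,np.pi/2,np.pi,-np.pi/2)):
            S=least_squares(res,[y0,t0,.35,.4,.4,.25,0,0,0,0,0],args=(s,),max_nfev=40)
            if best is None or S.cost<best[0]: best=(S.cost,S.x,s)
    return best
if __name__=='__main__':
    b=fit(); print(b); print(res(b[1],b[2]).reshape(5,6).round(3)); import pickle; pickle.dump(b,open('kin.pkl','wb'))
E
time python3 kin.py
```

```text
(np.float64(0.007372196222917178), array([-0.09123198,  1.49503919,  0.2908997 ,  0.51503242,  0.49168544,
        0.23487798,  0.04406751,  0.04476831,  0.02543936, -0.02166103,
        0.05291246]), [-1, 1, -1, 1, -1, 1, -1])
[[ 0.006 -0.001 -0.002 -0.    -0.    -0.015]
 [ 0.011  0.011  0.009 -0.002  0.032 -0.01 ]
 [ 0.007 -0.002 -0.003 -0.001  0.058  0.004]
 [-0.008 -0.022  0.013 -0.     0.063  0.013]
 [ 0.003  0.024 -0.016 -0.     0.061  0.008]]
real	0m57.470s
user	0m57.880s
sys	0m0.080s
```

```bash
cat > kin2.py <<'E'
import kin, pickle, numpy as np
from kin import *
s=[-1,1,-1,1,-1,1,-1]
def fk2(j,p):
    q=np.array(s)*np.array(j); q=q+np.array([p[0],p[1],p[2],p[3],p[4],p[5],p[6]])
    T=R.identity(); x=np.array([0,0,p[7]]); k=11
    L={1:p[8],3:p[9],5:p[10]}
    for i in range(7):
        T=T*R.from_euler('zyzyzyz'[i],q[i])
        x=x+T.apply([p[11+i] if i<6 else 0,0,L.get(i,0)])
    return x,T
def res2(p,w=.02):
    o=[]
    for j,x,r_ in D:
        a,T=fk2(j,p); o+=list(10*(a-x))+list((T.inv()*R.from_rotvec(r_)).as_rotvec())
    return np.r_[o,w*np.array(p[1:6]),w*np.array(p[11:17])]
def run():
    p=[-.09,0,0,0,0,0,1.495,.29,.515,.49,.235,0,0,0.04,0,0,0]
    return least_squares(res2,p)
if __name__=='__main__':
    S=run(); print(S.x.round(3)); print(S.fun[:6*len(D)].reshape(-1,6).round(4)); pickle.dump(S.x,open('kin2.pkl','wb'))
E
python3 kin2.py
```

```text
[-0.069  0.    -0.029 -0.002  0.01   0.042  1.483  0.301  0.524  0.49
  0.251  0.011  0.009  0.049  0.061 -0.026  0.041]
[[-0.0015 -0.0032  0.0031 -0.0397  0.0041 -0.0119]
 [ 0.0122  0.0092 -0.0038 -0.0348  0.0107 -0.0112]
 [ 0.0027 -0.0017  0.0023 -0.0001  0.0209  0.0018]
 [-0.0038 -0.0212  0.0139  0.0112  0.0318  0.0126]
 [-0.0002  0.0216 -0.0156  0.0108  0.0305  0.0087]]
```

Run:
```python
from kin import *
def T(j,s,y,t):
    A=R.from_euler('z',y)
    for i in range(7): A=A*R.from_euler('zyzyzyz'[i],s[i]*j[i])
    return A*R.from_euler('z',t)
out=[]
for z in itertools.product((1,-1),repeat=7):
    if z[1]<0: continue
    f=lambda p:np.concatenate([(T(D[k][0],z,*p).inv()*R.from_rotvec(D[k][2])).as_rotvec() for k in(0,1,4)])
    for y0 in(0,2,4):
      for t0 in (0,2,4):
        S=least_squares(f,[y0,t0]); out.append((S.cost,z,S.x.round(3),S.fun.round(3)))
out.sort(key=lambda a:a[0])
seen=set()
for o in out:
    if o[1] not in seen: seen.add(o[1]); print(o)
    if len(seen)>4: break
```

```text
(np.float64(2.890622865799349e-07), (-1, 1, -1, 1, -1, 1, -1), array([6.283, 1.571]), array([-0., -0., -0.,  0.,  0.,  0., -0., -0., -0.]))
(np.float64(0.1519498259757241), (1, 1, -1, 1, -1, 1, -1), array([3.543, 7.676]), array([ 0.   , -0.001, -0.239, -0.013,  0.125, -0.164,  0.009, -0.205,
        0.403]))
(np.float64(0.1624641902081681), (1, 1, 1, 1, -1, 1, -1), array([5.125, 2.472]), array([-0.018, -0.007,  0.304, -0.112, -0.253, -0.032, -0.147,  0.243,
       -0.272]))
(np.float64(0.24285262957728804), (1, 1, -1, 1, 1, 1, 1), array([-2.538,  1.015]), array([-0.008,  0.019,  0.518, -0.063,  0.231, -0.236, -0.155,  0.018,
       -0.282]))
(np.float64(0.5683992294222903), (-1, 1, -1, 1, 1, 1, 1), array([0.196, 1.183]), array([-0.002,  0.021,  0.76 , -0.026,  0.119, -0.066, -0.102,  0.217,
       -0.694]))
```

```bash
cat > kin3.py <<'E'
from kin import D,R,np,least_squares
s=[-1,1,-1,1,-1,1,-1]
def chain(j):
    A=R.identity(); o=[]
    for i in range(7):
        A=A*R.from_euler('zyzyzyz'[i],s[i]*j[i]); o.append(A)
    return o
e=np.eye(3)
C=[(0,0),(0,1),(1,2),(1,1),(3,2),(3,1),(5,2),(1,0),(3,0),(5,0)]
def cols(j):
    o=chain(j); return np.column_stack([e[2]]+[o[i].apply(e[k]) for i,k in C])
def fitp(lam=3e-3):
    A=np.vstack([cols(j) for j,_,_ in D]); b=np.concatenate([x for _,x,_ in D])
    # ridge except main lengths
    reg=np.diag([0 if k in(0,3,5,7) else lam for k in range(len(C)+1)])
    p=np.linalg.lstsq(np.vstack([A,reg]),np.r_[b,np.zeros(len(reg))],rcond=None)[0]
    return p,(A@p-b).reshape(-1,3)
P,E=fitp()
lo=np.array([-2.96,-.34,-1.41,.24,-1.37,.17,-2.96]);hi=np.array([2.96,2.1,1.46,2.44,4.51,1.92,2.96])
def fk(j): return cols(j)@P, chain(j)[6]*R.from_euler('z',np.pi/2)
def ik(x,T,j0=None,n=12,m=.06):
    best=[];rng=np.random.default_rng(0)
    def f(j):
        a,B=fk(j); return np.r_[10*(a-x),2*(B.inv()*T).as_rotvec(),.003*(j-(j0 if j0 is not None else (lo+hi)/2))]
    for k in range(n):
        st=np.clip(np.array(j0)+rng.normal(0,.02 if k==0 else .6,7),lo+m+.01,hi-m-.01) if j0 is not None else rng.uniform(lo+m,hi-m)
        S=least_squares(f,st,bounds=(lo+m,hi-m)); best.append((np.linalg.norm(S.fun[:6]),np.linalg.norm(S.fun[6:]),S.x))
    return sorted(best,key=lambda b:(b[0]>.02,b[1] if b[0]<.02 else b[0]))
if __name__=='__main__': print(P.round(4)); print(E.round(4))
E
python3 kin3.py
python3 - <<'E'
from kin3 import *
from h import tool
j0=np.array([1.52,.41,-.8,2.228,-1.364,.17,1.983]); q=np.array([.528,-.360,.042])
for flip in(0,np.pi):
 for b in (-30,-20,-10,0,10,20,30):
  Rt=tool(-11.7,45); cz=-Rt.apply([0,0,1]); Rb=Rt*R.from_euler('y',b,degrees=True)*R.from_euler('z',flip)
  az=-Rb.apply([0,0,1])
  out=[ik(q+.047*cz-.008*az*1+h*az,Rb,j0)[0] for h in(0,.1)]
  print(flip,b,[(round(o[0],4),o[2].round(2).tolist()) for o in out])
E
```

```text
[ 2.872e-01 -1.000e-04 -1.530e-02  5.416e-01 -1.530e-02  4.730e-01
 -3.160e-02  3.155e-01  1.000e-04  1.000e-04  3.000e-04]
[[ 0.     -0.      0.    ]
 [-0.      0.0001 -0.0001]
 [-0.     -0.0001  0.0001]
 [ 0.      0.      0.    ]
 [ 0.      0.      0.    ]]
0 -30 [(np.float64(0.0), [1.34, 1.21, -1.35, 2.33, 2.32, 1.51, -1.57]), (np.float64(0.2796), [1.22, 0.82, -1.35, 2.38, 1.91, 1.35, -1.73])]
0 -20 [(np.float64(0.0), [1.47, 1.14, -1.35, 2.34, 2.31, 1.2, -1.51]), (np.float64(0.2906), [1.49, 0.69, -1.35, 2.38, 1.93, 0.87, -1.57])]
0 -10 [(np.float64(0.0001), [1.6, 1.11, -1.35, 2.31, 2.28, 0.89, -1.41]), (np.float64(0.1594), [1.72, 0.69, -1.35, 2.38, 2.06, 0.54, -1.48])]
0 0 [(np.float64(0.0001), [1.7, 1.12, -1.35, 2.25, 2.15, 0.62, -1.2]), (np.float64(0.0001), [1.87, 0.77, -1.35, 2.35, 2.09, 0.33, -1.33])]
0 10 [(np.float64(0.0001), [1.78, 1.16, -1.35, 2.17, 1.8, 0.43, -0.78]), (np.float64(0.0273), [1.67, 0.56, -0.9, 2.24, -1.31, 0.23, 2.08])]
0 20 [(np.float64(0.0), [1.46, 0.78, -0.75, 2.09, -1.26, 0.3, 2.09]), (np.float64(0.0), [1.54, 0.58, -0.65, 2.13, -1.1, 0.53, 1.93])]
0 30 [
[... 500 characters left out ...]
1, 2.29, 0.88, 1.71]), (np.float64(0.1594), [1.72, 0.69, -1.35, 2.38, 2.06, 0.54, 1.66])]
3.141592653589793 0 [(np.float64(0.0), [1.7, 1.12, -1.35, 2.25, 2.15, 0.62, 1.94]), (np.float64(0.0001), [1.87, 0.77, -1.35, 2.35, 2.09, 0.33, 1.81])]
3.141592653589793 10 [(np.float64(0.0001), [1.76, 1.11, -1.31, 2.17, 1.82, 0.37, 2.31]), (np.float64(0.0273), [1.67, 0.56, -0.9, 2.24, -1.31, 0.23, -1.06])]
3.141592653589793 20 [(np.float64(0.0), [1.42, 0.76, -0.71, 2.1, -1.31, 0.33, -1.01]), (np.float64(0.0), [1.26, 0.51, -0.3, 2.15, -1.3, 0.68, -1.06])]
3.141592653589793 30 [(np.float64(0.0), [1.13, 0.72, -0.27, 2.01, -1.29, 0.75, -1.05]), (np.float64(0.0), [1.2, 0.6, -0.18, 2.01, -1.15, 0.92, -1.15])]
```

```bash
cat >> h.py <<'E'
Q=np.array([.528,-.360,.042])
def grasp(h,b=25,g=.050):
    Rt=tool(-11.7,45); cz=-Rt.apply([0,0,1]); Rb=Rt*R.from_euler('y',b,degrees=True); az=Rb.apply([0,0,1])
    return Q+g*cz+(.008-h)*az,Rb
E
python3 - <<'E'
from kin3 import *
from h import *
from bench import r
j=r.get_obs()['joints']; c=meas(r)
for h in(.12,.1,.05,0):
    x,T=grasp(h); o=ik(x,T,j,6)[0]; j=o[2]; print(h,o[0].round(4),j.round(2),x.round(3),row(x,T,c))
for p in([.45,-.33,.25],[.52,-.1,.25],[.575,.075,.2],[.575,.075,.06]):
    T=tool(-5.4,0)*R.from_euler('y',25,degrees=True); o=ik(np.array(p),T,j,6)[0]; j=o[2]; print(o[0].round(4),j.round(2))
E
```

```text
0.12 0.0 [ 1.54  0.58 -0.59  2.06 -0.97  0.69  1.84] [ 0.413 -0.385  0.149] ([-0.0743, -0.2384, -0.0142, -0.016, 0.125, -0.0024], 'rows', np.float64(3.2))
0.1 0.0 [ 1.52  0.61 -0.6   2.06 -1.    0.65  1.86] [ 0.428 -0.379  0.136] ([-0.0232, -0.2321, 0.1088, -0.016, 0.125, -0.0024], 'rows', np.float64(3.2))
0.05 0.0 [ 1.47  0.69 -0.64  2.06 -1.05  0.54  1.91] [ 0.463 -0.365  0.104] ([0.1043, -0.2163, 0.4163, -0.016, 0.125, -0.0024], 'rows', np.float64(3.2))
0 0.0 [ 1.43  0.78 -0.69  2.05 -1.1   0.43  1.96] [ 0.499 -0.351  0.072] ([0.2319, -0.2004, 0.7239, -0.016, 0.125, -0.0024], 'rows', np.float64(3.2))
0.0 [ 0.92  0.45 -0.28  1.66 -0.26  1.3   0.66]
0.0 [ 0.65  0.34 -0.41  1.84 -0.34  1.09  0.33]
0.0 [ 0.36  0.42 -0.47  1.87 -0.33  0.85  0.05]
0.0 [ 0.35  0.63 -0.46  1.94 -0.31  0.59  0.13]
```

send_rows([
  [0.6, -0.02, -0.23, 0.0, -0.016, 0.06, -0.002],
  [0.6, -0.02, -0.23, 0.05, -0.016, 0.125, -0.002],
  [0.6, -0.02, -0.23, 0.11, -0.016, 0.125, -0.002],
  [0.6, -0.02, -0.23, 0.11, -0.016, 0.125, -0.002],
  [0.6, -0.02, -0.23, 0.11, -0.016, 0.125, -0.002],
  [0.6, -0.02, -0.23, 0.11, -0.016, 0.125, -0.002],
  [0.6, -0.02, -0.23, 0.11, -0.016, 0.125, -0.002],
])

```text
clock: 3.12
tcp_pos: [0.4272, -0.3763, 0.1364]
orientation: [1.847, 1.808, 1.115]
contact_force: [0.2, -0.7, 0.6]
grip_width: 0.0511
```

Run:
```python
from h import *
from bench import r
o=r.get_obs();c=meas(r);print(c[0],o['joints'].round(2),o['contact_force'])
for h in(.05,0):
    x,T=grasp(h); print(h,row(x,T,c))
f=snap(r,'wrist','w3')
```

```text
[ 0.42718333 -0.37632649  0.13636129] [ 1.51  0.61 -0.59  2.07 -1.01  0.65  1.87] [ 0.24222437 -0.74907254  0.6067036 ]
0.05 ([-0.0173, 0.0053, 0.3313, -0.0004, -0.0002, -0.0002], 'rows', np.float64(1.2))
0 ([-0.0175, 0.0057, 0.6646, -0.0004, -0.0002, -0.0002], 'rows', np.float64(2.4))
```

View pics/w3.png

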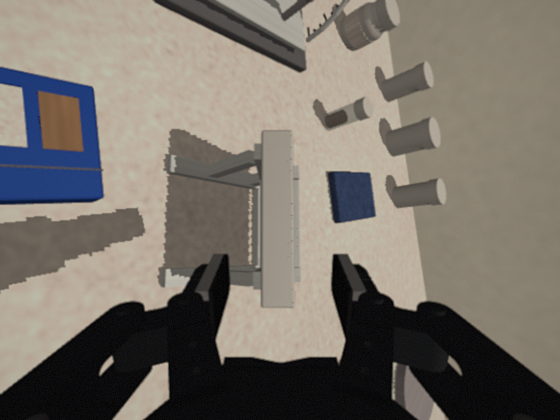

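The strip, at x 262-293, is now parallel to the jaws and centred between the pads, whose middle is about 281. I'll advance and grip.

send_rows([
  [0.6, -0.01, 0, 0.16, 0, 0, 0],
  [0.6, -0.017, 0, 0.32, 0, 0, 0],
  [0.6, -0.017, 0.005, 0.45, 0, 0, 0],
  [0.6, -0.017, 0.005, 0.55, 0, 0, 0],
  [0.6, -0.017, 0.005, 0.66, 0, 0, 0],
  [0.6, -0.017, 0.005, 0.66, 0, 0, 0],
  [0.6, -0.017, 0.005, 0.66, 0, 0, 0],
], squeeze=40)

```text
clock: 3.75
tcp_pos: [0.4983, -0.3504, 0.0727]
orientation: [1.846, 1.808, 1.117]
contact_force: [-0.4, -0.5, 1.0]
grip_width: 0.0509
```

send_rows([
  [0.45, 0, 0, 0, 0, 0, 0],
  [0.35, 0, 0, 0, 0, 0, 0],
  [0.2, 0, 0, 0, 0, 0, 0],
  [0.1, 0, 0, 0, 0, 0, 0],
  [0.1, 0, 0, 0, 0, 0, 0],
  [0.1, 0, 0, 0, 0, 0, 0],
  [0.1, 0, 0, 0, 0, 0, 0],
  [0.1, 0, 0, 0, 0, 0, 0],
])

```text
clock: 4.42
tcp_pos: [0.4968, -0.3526, 0.0721]
orientation: [1.849, 1.806, 1.113]
contact_force: [-6.2, 0.1, 2.9]
grip_width: 0.0212
```

Run:
```python
from h import *
from bench import r
o=r.get_obs();c=meas(r);print(c[0],c[1].as_rotvec(),o['contact_force'],o['grip_width'],grasp(0)[0])
# lift perpendicular-ish: up & toward robot
x,T=grasp(0); cz=-tool(-11.7,45).apply([0,0,1])
print('out',row(c[0]+.09*cz+[0,0,.03],c[1],c))
print('up',row(c[0]+[0,0,.06],c[1],c))
```

```text
[ 0.49683874 -0.3525717   0.07207322] [1.8488554  1.8061565  1.11308223] [-6.19236403  0.14794117  2.9430203 ] 0.021216787553948683 [ 0.49908519 -0.35055935  0.07222849]
out ([0.3128, 0.1398, -0.6726, 0.0, 0.0, 0.0], 'rows', np.float64(2.7))
up ([0.1198, 0.2822, -0.2569, 0.0, 0.0, 0.0], 'rows', np.float64(1.4))
```

send_rows([
  [0.1, 0.06, 0.03, -0.13, 0, 0, 0],
  [0.1, 0.12, 0.06, -0.27, 0, 0, 0],
  [0.1, 0.18, 0.08, -0.4, 0, 0, 0],
  [0.1, 0.25, 0.11, -0.54, 0, 0, 0],
  [0.1, 0.31, 0.14, -0.67, 0, 0, 0],
  [0.1, 0.4, 0.4, -0.85, 0, 0, 0],
  [0.1, 0.4, 0.6, -0.95, 0, 0, 0],
  [0.1, 0.4, 0.6, -0.95, 0, 0, 0],
])

```text
clock: 5.08
tcp_pos: [0.456, -0.3516, 0.2532]
orientation: [1.836, 1.805, 1.108]
contact_force: [1.9, -1.6, -1.6]
grip_width: 0.0218
```

Run:
```python
from h import *
from bench import r
f=snap(r,'wrist','w4');g=snap(r,'scene','s4')
o=r.get_obs();c=meas(r);print(c[0],o['joints'].round(2),o['contact_force'],o['grip_width'])
T=tool(-5.4,0)*R.from_euler('y',25,degrees=True)
print(row([.50,-.27,.26],T,c))
a=f['pixels'][:,:,::-1]; b=cv2.resize(cv2.convertScaleAbs(g['pixels'][100:275,220:360,::-1].copy(),alpha=1.3),None,fx=2.4,fy=2.4,interpolation=cv2.INTER_CUBIC)
cv2.imwrite('pics/j4.png',cv2.resize(np.hstack([a,b]),None,fx=.88,fy=.88))
```

```text
[ 0.45291857 -0.34930455  0.24681023] [ 1.47  0.39 -0.61  2.05 -0.98  0.77  1.64] [-0.90106102  0.62944046 -2.49320853] 0.021525399450910795
([0.4938, 0.2049, 0.3162, 0.2404, 0.0149, 0.0758], 'rows', np.float64(6.3))
```

View pics/j4.png

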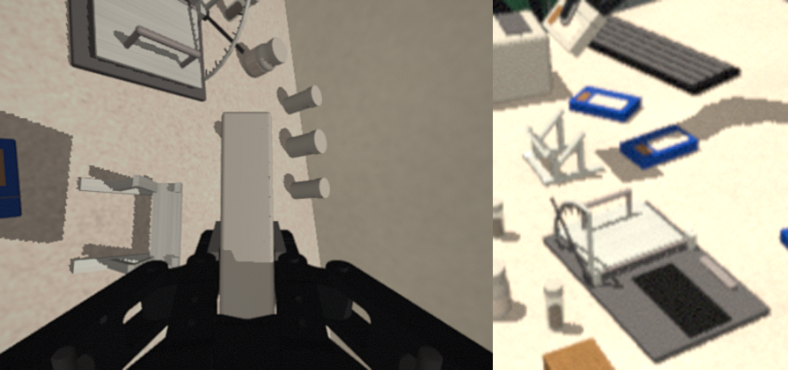

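The case is held squarely: its strip runs from (222,112) to (272,315) in the shown picture. The easel is empty in the scene view. I'll turn the case upright and move towards the station.

send_rows([
  [0.1, 0.05, 0.03, -0.1, 0.04, 0, 0.013],
  [0.1, 0.1, 0.1, -0.2, 0.08, 0.005, 0.026],
  [0.1, 0.2, 0.15, -0.1, 0.12, 0.007, 0.04],
  [0.1, 0.3, 0.2, 0.0, 0.16, 0.01, 0.05],
  [0.1, 0.4, 0.2, 0.1, 0.2, 0.015, 0.065],
  [0.1, 0.49, 0.2, 0.2, 0.24, 0.015, 0.076],
  [0.1, 0.49, 0.2, 0.2, 0.24, 0.015, 0.076],
  [0.1, 0.49, 0.2, 0.2, 0.24, 0.015, 0.076],
  [0.1, 0.49, 0.2, 0.2, 0.24, 0.015, 0.076],
])

```text
clock: 5.93
tcp_pos: [0.487, -0.2736, 0.267]
orientation: [-2.072, -1.889, -0.467]
contact_force: [-0.3, 0.2, -2.1]
grip_width: 0.0215
```

Run:
```python
from h import *
from bench import r
from scipy.optimize import least_squares
o=r.get_obs();c=meas(r);print(c[0],c[1].as_matrix().round(3).tolist(),o['joints'].round(2),o['contact_force'])
T=tool(-5.4,0)*R.from_euler('y',25,degrees=True)
print(row([.53,-.13,.29],T,c))
# in-hand fit from w4 : tool pose then
f=load('w4'); p0=np.array([.45292,-.34930,.24681]); R0=R.from_rotvec([1.836,1.805,1.108])
uv=np.array([(252,127),(309,127),(310,353),(249,353)],float)
def case(q):# q: b angle(deg), offset along case y, height of grasp; tool y= case x
    Rc=R0*R.from_euler('y',-q[0],degrees=True) # then tool x=case y, y=case x, z=-case z
    L=[[.06,-.011,0],[.06,.011,0],[-.06,.011,0],[-.06,-.011,0]]
    top=np.array(L)+[q[1],q[3],-(.075-q[2])]
    return p0+R0.apply([0,0,-.008])+Rc.apply(top)
S=least_squares(lambda q:(proj(f,case(q))-uv).ravel(),[25,0,.05,0]); print(S.x.round(4),S.fun.round(1))
```

```text
[ 0.48703379 -0.27361007  0.26696596] [[0.084, 0.996, 0.039], [0.899, -0.092, 0.428], [0.43, -0.001, -0.903]] [ 0.91  0.43 -0.41  1.66 -0.24  1.28  0.53] [-0.31958434  0.23574851 -2.11478907]
([0.9507, 0.1967, 0.2825, -0.0005, -0.0026, 0.0004], 'rows', np.float64(3.6))
[5.14493e+01 2.67000e-02 5.73000e-02 7.40000e-03] [ 8.8 -0.6 -9.9 -0.6  1.2  0.4 -0.5  0.4]
```

send_rows([
  [0.1, 0.2, 0.1, 0, 0, 0, 0],
  [0.1, 0.45, 0.2, 0.1, 0, 0, 0],
  [0.1, 0.7, 0.2, 0.2, 0, 0, 0],
  [0.1, 0.95, 0.2, 0.28, 0, -0.002, 0],
  [0.1, 0.95, 0.2, 0.28, 0, -0.002, 0],
  [0.1, 0.95, 0.2, 0.28, 0, -0.002, 0],
  [0.1, 0.95, 0.2, 0.28, 0, -0.002, 0],
])

```text
clock: 6.52
tcp_pos: [0.529, -0.1334, 0.2913]
orientation: [-2.084, -1.889, -0.46]
contact_force: [0.5, -0.4, -1.6]
grip_width: 0.0214
```

Run:
```python
from h import *
from bench import r
from scipy.optimize import least_squares
f=snap(r,'wrist','w5');o=r.get_obs();c=meas(r);print(c[0],c[1].as_rotvec(),o['contact_force'])
p0,R0=np.array([.45292,-.34930,.24681]),R.from_rotvec([1.836,1.805,1.108]); F=load('w4')
uv=np.array([(252,127),(309,127)],float)
for b in(22,25,28):
    def case(q):
        Rc=R0*R.from_euler('y',-b,degrees=True)
        return p0+R0.apply([0,0,-.008])+Rc.apply(np.array([[.06,-.011,0],[.06,.011,0]])+[q[0],q[2],-(.075-q[1])])
    S=least_squares(lambda q:(proj(F,case(q))-uv).ravel(),[0,.05,0]); print(b,S.x.round(4),S.fun.round(1))
```

```text
[ 0.52922587 -0.13406791  0.29126521] [-2.08568321 -1.88767979 -0.45976266] [-0.14744053 -1.92572847 -1.61022558]
22 [0.0027 0.0459 0.0077] [ 0.  0. -0. -0.]
25 [0.0011 0.0427 0.0077] [ 0.  0. -0. -0.]
28 [-0.0007  0.0395  0.0077] [ 0.  0. -0. -0.]
```

View pics/w5.png

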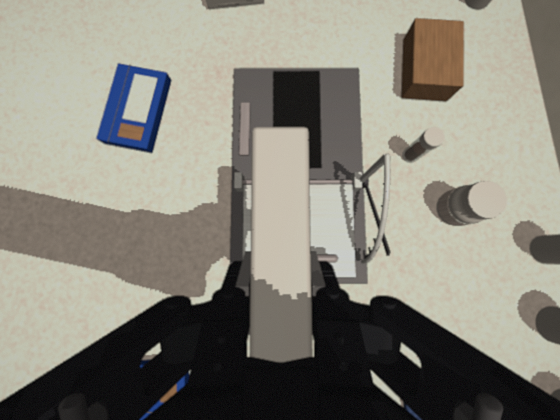

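In this view the board corners are (233,68), (360,68) and (367,283), and the pad corners are (274,71), (320,71) and (322,168). The needle runs from about (363,178) to (389,254), and the case's far top edge from (254,128) to (308,128). I'll compute positions from these.

Run:
```python
from h import *
from bench import r
from scipy.optimize import least_squares
o=r.get_obs(); f=load('w5'); c=meas(r); p0,R0=c
uv=np.array([(254,128),(308,128)],float)
for b in(25,):
    def case(q):
        Rc=R0*R.from_euler('y',-b,degrees=True)
        return p0+R0.apply([0,0,-.008])+Rc.apply(np.array([[.06,-.011,0],[.06,.011,0]])+[q[0],q[2],-(.075-q[1])])
    S=least_squares(lambda q:(proj(f,case(q))-uv).ravel(),[0,.05,0]); print(b,S.x.round(4))
B=[atz(f,p,.012) for p in[(233,68),(360,68),(367,283)]]; print(np.round(B,4),np.linalg.norm(B[0]-B[1]),np.linalg.norm(B[1]-B[2]))
P=[atz(f,p,.014) for p in[(274,71),(320,71),(322,168)]]; print(np.round(P,4),np.linalg.norm(P[0]-P[1]),np.linalg.norm(P[1]-P[2]))
# joint station fit: top0 corners + w5 + scene corners
t=load('top0');s=load('scene0')
Tp=lambda p:(p[0]/3.2+190-.35,p[1]/3.2+160-.35); Sc=lambda p:(p[0]/4.2+225-.4,p[1]/4.2+135-.4)
bc=np.array([[.095,.16,.012],[.095,-.16,.012],[-.095,-.16,.012],[-.095,.16,.012]])
obs=[(t,bc,[Tp(p) for p in[(68,40),(435,85),(412,302),(40,260)]],1),(f,bc[[3,0,1]],[(233,68),(360,68),(367,283)],1),(s,bc[[0,3]],[Sc(p) for p in[(302,572),(530,470)]],1)]
def W(q,L): return R.from_euler('z',q[2]).apply(L)+[q[0],q[1],0]
for sel in([0],[1],[2],[0,1,2]):
    g=lambda q:np.concatenate([((proj(obs[i][0],W(q,obs[i][1]))-obs[i][2])*obs[i][3]).ravel() for i in sel])
    S=least_squares(g,[.565,0,-.09]); print(sel,S.x.round(4),np.degrees(S.x[2]).round(2),S.fun.round(1))
q=S.x; print('pad meas local',[R.from_euler('z',-q[2]).apply(p-[q[0],q[1],0]).round(4) for p in P])
# pointer: tip
pts={'w':(f,(389,254)),'s':(s,Sc((97,248)))}
hinge=np.array([.093,-.02,.024])
for k,(fr,uv) in pts.items():
    g=lambda a:(proj(fr,W(q,[hinge+[0,-.125*np.cos(a[0]),.125*np.sin(a[0])]]))[0]-uv)
    S=least_squares(g,[.8]); print(k,'pointer',S.x,S.fun)
for a in(.6,.7,.8,.9,1.0):
    L=[hinge,hinge+[0,-.125*np.cos(a),.125*np.sin(a)]]
    print(a,[((proj(s,W(q,L))-[225,135]+.4)*4.2).round(0).tolist(),proj(f,W(q,L)).round(0).tolist(),((proj(t,W(q,L))-[190,160]+.35)*3.2).round(0).tolist()])
```

```text
25 [0.0057 0.0506 0.0001]
[[ 0.4862  0.1631  0.012 ]
 [ 0.6771  0.144   0.012 ]
 [ 0.6441 -0.1716  0.012 ]] 0.1918503532436895 0.3174169377415549
[[ 0.5474  0.151   0.014 ]
 [ 0.6162  0.1441  0.014 ]
 [ 0.6018 -0.0053  0.014 ]] 0.06911574263358114 0.15010795400249205
[0] [ 0.5633 -0.0046 -0.0928] -5.32 [-0.8 -0.3  1.  -0.8  0.5  0.9 -0.7  0.2]
[1] [ 0.5657 -0.0045 -0.0993] -5.69 [ 0.5 -0.6 -0.8 -0.7  0.3  1.1]
[2] [ 5.73e-01  2.00e-04 -7.92e-02] -4.54 [-0.3  0.3  0.3 -0.3]
[0, 1, 2] [ 0.5653 -0.0043 -0.0987] -5.65 [-0.6 -1.4  1.1 -1.2  0.1  0.5 -1.  -0.9  0.1 -0.7 -1.1 -0.8  0.1  0.9
 -0.4 -1.8  0.7 -1.4]
pad meas local [array([-0.0331,  0.1527,  0.014 ]), array([0.036 , 0.1527, 0.014 ]), array([0.0364, 0.0026, 0.014 ])]
w pointer [0.65873222] [-2.79709364 -1.06931562]
s pointer [0.67833914] [0.12243623 0.08085119]
0.6 [[[167.0, 404.0], [95.0, 254.0]], [[364.0, 182.0], [385.0, 257.0]], [[275.0, 62.0], [404.0, 67.0]]]
0.7 [[[167.0, 404.0], [98.0, 247.0]], [[364.0, 182.0], [387.0, 250.0]], [[275.0, 62.0], [395.0, 65.0]]]
0.8 [[[167.0, 404.0], [103.0, 242.0]], [[364.0, 182.0], [390.0, 242.0]], [[275.0, 62.0], [385.0, 62.0]]]
0.9 [[[167.0, 404.0], [108.0, 238.0]], [[364.0, 182.0], [392.0, 232.0]], [[275.0, 62.0], [374.0, 59.0]]]
1.0 [[[167.0, 404.0], [115.0, 236.0]], [[364.0, 182.0], [394.0, 222.0]], [[275.0, 62.0], [362.0, 57.0]]]
```

Run:
```python
from h import *
from bench import r
c=meas(r);T=tool(-5.67,0)*R.from_euler('y',25,degrees=True)
for p in([.553,-.03,.25],): print(row(p,T,c))
c2=(np.array([.553,-.03,.25]),T)
for p in([.574,.0735,.15],[.574,.0735,.085]): print(row(p,T,c2))
```

```text
([0.5246, 0.0891, 0.5468, -0.0002, 0.0005, -0.0002], 'rows', np.float64(2.7))
([0.3531, 0.0711, 0.9002, 0.0, 0.0, 0.0], 'rows', np.float64(3.5))
([0.1699, 0.0711, 1.293, 0.0, 0.0, 0.0], 'rows', np.float64(4.7))
```

send_rows([
  [0.1, 0.15, 0.03, 0.15, 0, 0, 0],
  [0.1, 0.3, 0.06, 0.3, 0, 0, 0],
  [0.1, 0.45, 0.09, 0.45, 0, 0, 0],
  [0.1, 0.52, 0.09, 0.55, 0, 0, 0],
  [0.1, 0.52, 0.09, 0.55, 0, 0, 0],
])

```text
clock: 6.98
tcp_pos: [0.5525, -0.025, 0.2482]
orientation: [-2.076, -1.891, -0.458]
contact_force: [-0.4, 0.2, -2.0]
grip_width: 0.0217
```

send_rows([
  [0.1, 0.1, 0.02, 0.2, 0, 0, 0],
  [0.1, 0.2, 0.04, 0.4, 0, 0, 0],
  [0.1, 0.28, 0.06, 0.6, 0, 0, 0],
  [0.1, 0.35, 0.07, 0.8, 0, 0, 0],
  [0.1, 0.35, 0.07, 0.9, 0, 0, 0],
  [0.1, 0.35, 0.07, 0.9, 0, 0, 0],
  [0.1, 0.35, 0.07, 0.9, 0, 0, 0],
  [0.1, 0.35, 0.07, 0.9, 0, 0, 0],
])

```text
clock: 7.65
tcp_pos: [0.5754, 0.0726, 0.1505]
orientation: [-2.086, -1.889, -0.461]
contact_force: [-0.4, -0.7, -1.1]
grip_width: 0.0216
```

Run:
```python
from h import *
from bench import r
f=snap(r,'wrist','w6');g=snap(r,'scene','s6');o=r.get_obs();c=meas(r);T=tool(-5.67,0)*R.from_euler('y',25,degrees=True)
print(c[0],o['joints'].round(2),o['contact_force'])
for p in([.574,.0735,.075],[.574,.0735,.0565]): print(row(p,T,c))
b=cv2.resize(cv2.convertScaleAbs(g['pixels'][110:280,225:365,::-1].copy(),alpha=1.3),None,fx=3.3,fy=3.3,interpolation=cv2.INTER_CUBIC)
a=f['pixels'][:,100:,::-1]; H=min(a.shape[0],b.shape[0]); cv2.imwrite('pics/j6.png',cv2.resize(np.hstack([a[:H],b[:H]]),None,fx=.86,fy=.86))
```

```text
[0.57548165 0.0732312  0.15102824] [ 0.42  0.5  -0.55  1.9  -0.26  0.75  0.03] [-0.17730293  0.08528493 -0.90899405]
([-0.2128, -0.0108, 0.46, 0.0004, 0.0005, 0.0004], 'rows', np.float64(1.8))
([-0.2647, -0.011, 0.5719, 0.0004, 0.0005, 0.0004], 'rows', np.float64(2.3))
```

View pics/j6.png

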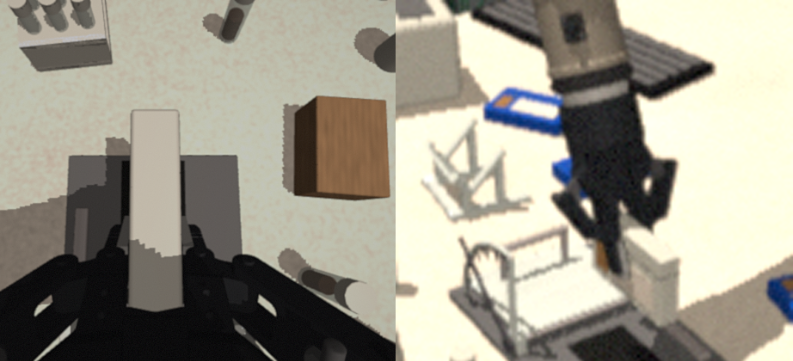

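The case is upright, level and in line with the pad. I'll lower it.

send_rows([
  [0.1, -0.07, -0.01, 0.15, 0, 0, 0],
  [0.1, -0.14, -0.01, 0.3, 0, 0, 0],
  [0.1, -0.21, -0.01, 0.45, 0, 0, 0],
  [0.1, -0.23, -0.01, 0.5, 0, 0, 0],
  [0.1, -0.24, -0.01, 0.525, 0, 0, 0],
  [0.1, -0.24, -0.01, 0.525, 0, 0, 0],
  [0.1, -0.24, -0.01, 0.525, 0, 0, 0],
])

```text
clock: 8.33
tcp_pos: [0.5739, 0.0761, 0.0648]
orientation: [-2.082, -1.892, -0.462]
contact_force: [0.1, 0.2, -2.0]
grip_width: 0.0216
```

send_rows([
  [0.1, -0.006, 0, 0.012, 0, 0, 0],
  [0.1, -0.012, 0, 0.024, 0, 0, 0],
  [0.1, -0.017, 0, 0.036, 0, 0, 0],
  [0.1, -0.017, 0, 0.036, 0, 0, 0],
])

```text
clock: 8.67
tcp_pos: [0.5728, 0.0762, 0.0575]
orientation: [-2.081, -1.892, -0.46]
contact_force: [-0.1, 0.5, -1.4]
grip_width: 0.0215
```

send_rows([
  [0.1, -0.003, 0, 0.006, 0, 0, 0],
  [0.1, -0.006, 0, 0.012, 0, 0, 0],
  [0.1, -0.006, 0, 0.012, 0, 0, 0],
])

```text
clock: 8.92
tcp_pos: [0.5727, 0.0762, 0.0552]
orientation: [-2.081, -1.892, -0.46]
contact_force: [-0.1, 0.5, -2.0]
grip_width: 0.0212
```

send_rows([
  [0.1, -0.003, 0, 0.006, 0, 0, 0],
  [0.1, -0.006, 0, 0.012, 0, 0, 0],
  [0.1, -0.006, 0, 0.012, 0, 0, 0],
])

```text
clock: 9.17
tcp_pos: [0.5727, 0.0761, 0.0532]
orientation: [-2.081, -1.891, -0.46]
contact_force: [-0.5, -0.1, -2.4]
grip_width: 0.0218
```

send_rows([
  [0.1, -0.003, 0, 0.006, 0, 0, 0],
  [0.1, -0.004, 0, 0.009, 0, 0, 0],
  [0.1, -0.004, 0, 0.009, 0, 0, 0],
])

```text
clock: 9.42
tcp_pos: [0.5727, 0.0761, 0.0518]
orientation: [-2.081, -1.891, -0.46]
contact_force: [0.2, 0.2, -1.9]
grip_width: 0.0213
```

send_rows([
  [0.1, -0.003, 0, 0.006, 0, 0, 0],
  [0.1, -0.006, 0, 0.012, 0, 0, 0],
  [0.1, -0.006, 0, 0.012, 0, 0, 0],
])

```text
clock: 9.67
tcp_pos: [0.573, 0.0765, 0.0508]
orientation: [-2.08, -1.892, -0.461]
contact_force: [-1.7, -0.6, 7.9]
grip_width: 0.0214
```

send_rows([
  [0.1, -0.003, 0, 0.006, 0, 0, 0],
  [0.1, -0.004, 0, 0.009, 0, 0, 0],
  [0.1, -0.004, 0, 0.009, 0, 0, 0],
])

```text
clock: 9.92
tcp_pos: [0.573, 0.0765, 0.0508]
orientation: [-2.08, -1.892, -0.461]
contact_force: [-7.4, -4.9, 22.6]
grip_width: 0.0214
```

Contact is at TCP z ≈ 0.051. I'll relieve the press, release and withdraw along the fingers.

send_rows([
  [0.1, 0.003, 0, -0.007, 0, 0, 0],
  [0.1, 0.003, 0, -0.009, 0, 0, 0],
  [0.3, 0.003, 0, -0.009, 0, 0, 0],
  [0.35, 0.003, 0, -0.009, 0, 0, 0],
  [0.5, 0.003, 0, -0.009, 0, 0, 0],
  [0.6, 0.003, 0, -0.009, 0, 0, 0],
  [0.6, 0.003, 0, -0.009, 0, 0, 0],
  [0.6, 0.003, 0, -0.009, 0, 0, 0],
  [0.6, 0.003, 0, -0.009, 0, 0, 0],
])

```text
clock: 10.67
tcp_pos: [0.5728, 0.0759, 0.0498]
orientation: [-2.081, -1.891, -0.46]
contact_force: [-0.4, 0.7, 0.0]
grip_width: 0.0514
```

send_rows([
  [0.6, 0, 0, -0.06, 0, 0, 0],
  [0.6, 0, 0, -0.15, 0, 0, 0],
  [0.6, 0, 0, -0.3, 0, 0, 0],
  [0.6, 0, 0, -0.5, 0, 0, 0],
  [0.6, 0, 0, -0.7, 0, 0, 0],
  [0.6, 0, 0, -0.9, 0, 0, 0],
  [0.6, 0, 0, -1, 0, 0, 0],
  [0.6, 0, 0, -1, 0, 0, 0],
  [0.6, 0, 0, -1, 0, 0, 0],
])

```text
clock: 11.42
tcp_pos: [0.5673, 0.0122, 0.1869]
orientation: [-2.083, -1.892, -0.462]
contact_force: [-0.5, -0.2, -0.2]
grip_width: 0.0514
```

```bash
cat >> h.py <<'E'
ST=(np.array([.5657,-.0045,0]),R.from_euler('z',-5.67,degrees=True))
def bar(th,dx=0):
    c,s=np.cos(th),np.sin(th)
    return ST[0]+ST[1].apply([dx,-.02-(.105*c-.042*s),.024+.105*s+.042*c])
E
python3 - <<'E'
from kin3 import *
from h import *
from bench import r
o=r.get_obs();c=meas(r);print(c[0],o['joints'].round(2))
for hd in(-95.67,84.33):
  for til in(0,-20,20):
    j=o['joints']; T=tool(hd,til); az=T.apply([0,0,1])
    for th,up in((0,.10),(0,0),(.35,0),(.67,0)):
        k=ik(bar(th)+.008*az+[0,0,up],T,j,5)[0]; j=k[2]; print(hd,til,th,k[0].round(3),j.round(2))
T=tool(-95.67,0); print(row(bar(0)+[0,0,.12],T,c)); T=tool(84.33,0); print(row(bar(0)+[0,0,.12],T,c))
E
```

```text
[0.56731613 0.01219962 0.18689902] [ 0.53  0.45 -0.55  1.87 -0.27  0.87  0.11]
-95.67 0 0 0.0 [ 0.1   0.4   0.02  1.9  -0.01  0.85 -1.54]
-95.67 0 0 0.0 [ 0.11  0.54  0.01  1.95 -0.01  0.65 -1.54]
-95.67 0 0.35 0.0 [ 0.07  0.49  0.01  1.94 -0.01  0.71 -1.58]
-95.67 0 0.67 0.0 [ 0.03  0.45  0.01  1.93 -0.    0.75 -1.63]
-95.67 -20 0 0.0 [ 0.39  0.46 -0.12  1.85 -0.36  0.94 -1.15]
-95.67 -20 0 0.0 [ 0.41  0.6  -0.14  1.89 -0.39  0.76 -1.08]
-95.67 -20 0.35 0.0 [ 0.38  0.55 -0.14  1.9  -0.38  0.8  -1.14]
-95.67 -20 0.67 0.0 [ 0.33  0.5  -0.15  1.9  -0.38  0.82 -1.19]
-95.67 20 0 0.0 [-0.15  0.42  0.1   1.92  0.39  0.9  -1.99]
-95.67 20 0 0.0 [-0.16  0.57  0.12  1.97  0.44  0.71 -2.08]
-95.67 20 0.35 0.0 [-0.19  0.52  0.11  1.96  0.42  0.78 -2.08]
-95.67 20 0.67 0.0 [-0.22  0.49  0.09  1.94  0.4   0.84 -2.1 ]
84.33 0 0 0.0 [ 0.63  0.48 -0.67  1.86  0.37  0.93  1.27]
84.33 0 0 0.0 [ 0.56  0.61 -0.58  1.92  0.48  0.75  1.18]
84.33 0 0.35 0.0 [ 0.55  0.56 -0.61  1.91  0.44  0.81  1.17]
84.33 0 0.67 0.0 [ 0.52  0.53 -0.64  1.9   0.42  0.84  1.14]
84.33 -20 0 0.0 [ 0.34  0.47 -0.51  1.89  0.67  1.04  0.93]
84.33 -20 0 0.0 [ 0.28  0.61 -0.45  1.94  0.8   0.9   0.77]
84.33 -20 0.35 0.0 [ 0.27  0.56 -0.48  1.92  0.75  0.96  0.79]
84.33 -20 0.67 0.0 [ 0.24  0.54 -0.51  1.9   0.71  1.01  0.79]
84.33 20 0 0.0 [ 0.95  0.62 -0.89  1.81  0.15  0.94  1.54]
84.33 20 0 0.0 [ 0.89  0.75 -0.81  1.86  0.24  0.77  1.52]
84.33 20 0.35 0.0 [ 0.88  0.7  -0.84  1.86  0.21  0.81  1.49]
84.33 20 0.67 0.0 [ 0.85  0.66 -0.86  1.87  0.18  0.82  1.46]
([-0.8598, -0.0023, -0.3927, -0.1083, -0.1088, 0.4923], 'rows', np.float64(13.0))
([-0.8598, -0.0023, -0.3927, 0.1088, -0.1083, -0.4904], 'rows', np.float64(12.9))
```

send_rows([
  [0.6, -0.2, 0, -0.25, 0, 0, 0],
  [0.6, -0.4, 0, -0.35, -0.02, -0.02, 0.06],
  [0.6, -0.6, 0, -0.39, -0.04, -0.04, 0.15],
  [0.6, -0.8, 0, -0.39, -0.06, -0.06, 0.25],
  [0.6, -0.86, 0, -0.39, -0.09, -0.09, 0.4],
  [0.6, -0.86, 0, -0.39, -0.108, -0.109, 0.492],
  [0.6, -0.86, 0, -0.39, -0.108, -0.109, 0.492],
  [0.6, -0.86, 0, -0.39, -0.108, -0.109, 0.492],
  [0.6, -0.86, 0, -0.39, -0.108, -0.109, 0.492],
  [0.6, -0.86, 0, -0.39, -0.108, -0.109, 0.492],
  [0.6, -0.86, 0, -0.39, -0.108, -0.109, 0.492],
  [0.6, -0.86, 0, -0.39, -0.108, -0.109, 0.492],
  [0.6, -0.86, 0, -0.39, -0.108, -0.109, 0.492],
  [0.6, -0.86, 0, -0.39, -0.108, -0.109, 0.492],
  [0.6, -0.86, 0, -0.39, -0.108, -0.109, 0.492],
  [0.6, -0.86, 0, -0.39, -0.108, -0.109, 0.492],
  [0.6, -0.86, 0, -0.39, -0.108, -0.109, 0.492],
])

```text
clock: 12.83
tcp_pos: [0.5528, -0.1278, 0.1836]
orientation: [-3.136, 0.145, 0.006]
contact_force: [-0.9, 0.2, -0.4]
grip_width: 0.0515
```

Run:
```python
from h import *
from bench import r
f=snap(r,'wrist','w7');g=snap(r,'scene','s7');snap(r,'top','t7')
o=r.get_obs();c=meas(r);print(c[0],o['joints'].round(2),o['contact_force'])
T=tool(-95.67,0); print(row(bar(0)+[0,0,-.008],T,c),row(bar(0)+[0,0,.03],T,c))
# bar check: ends of bar predicted in wrist & scene image; print gradient-free brightness profile across bar
for dx in(-.02,0,.02):
    u=proj(f,[bar(0,dx)])[0]; print('bar px',u.round(0))
```

```text
[ 0.5529153  -0.12861582  0.18419626] [ 0.13  0.37 -0.01  1.87  0.    0.91 -1.55] [ 0.1112155  -0.05890655  0.60947679]
([0.0057, 0.0027, 0.8413, -0.0005, 0.001, 0.001], 'rows', np.float64(3.0)) ([0.0049, 0.0024, 0.588, -0.0005, 0.001, 0.001], 'rows', np.float64(2.1))
bar px [281. 229.]
bar px [281. 207.]
bar px [282. 184.]
```

send_rows([
  [0.6, 0.005, 0.003, 0.2, 0, 0, 0],
  [0.6, 0.005, 0.003, 0.4, 0, 0, 0],
  [0.6, 0.005, 0.003, 0.6, 0, 0, 0],
  [0.6, 0.005, 0.003, 0.75, 0, 0, 0],
  [0.6, 0.005, 0.003, 0.84, 0, 0, 0],
  [0.6, 0.005, 0.003, 0.84, 0, 0, 0],
  [0.6, 0.005, 0.003, 0.84, 0, 0, 0],
], squeeze=45)

```text
clock: 13.57
tcp_pos: [0.5533, -0.1288, 0.0581]
orientation: [-3.136, 0.152, 0.006]
contact_force: [-0.2, -0.6, 0.6]
grip_width: 0.0515
```

send_rows([
  [0.4, 0, 0, 0, 0, 0, 0],
  [0.3, 0, 0, 0, 0, 0, 0],
  [0.2, 0, 0, 0, 0, 0, 0],
  [0.1, 0, 0, 0, 0, 0, 0],
  [0, 0, 0, 0, 0, 0, 0],
  [0, 0, 0, 0, 0, 0, 0],
  [0, 0, 0, 0, 0, 0, 0],
  [0, 0, 0, 0, 0, 0, 0],
  [0, 0, 0, 0, 0, 0, 0],
])

```text
clock: 14.32
tcp_pos: [0.5545, -0.1285, 0.0596]
orientation: [-3.137, 0.151, 0.002]
contact_force: [-0.6, 0.3, 6.6]
grip_width: 0.0082
```

Run:
```python
from h import *
from bench import r
o=r.get_obs();c=meas(r);print(c[0],bar(0),o['contact_force'],o['grip_width'])
off=c[0]-bar(0)
for th in(.15,.3,.45,.6,.66): print(th,row(bar(th)+off,c[1],c))
```

```text
[ 0.55451356 -0.12854218  0.05958723] [ 0.55335016 -0.12888843  0.066     ] [-0.63963593  0.32071314  6.64138946] 0.008224319358849022
0.15 ([0.0, -0.0498, -0.1014, 0.0, 0.0, 0.0], 'rows', np.float64(0.4))
0.3 ([0.0001, -0.1142, -0.1942, 0.0, 0.0, 0.0], 'rows', np.float64(0.8))
0.45 ([0.0002, -0.1917, -0.2764, 0.0, 0.0, 0.0], 'rows', np.float64(1.2))
0.6 ([0.0003, -0.2807, -0.3461, 0.0, 0.0, 0.0], 'rows', np.float64(1.6))
0.66 ([0.0004, -0.319, -0.3701, 0.0, 0.0, 0.0], 'rows', np.float64(1.8))
```

The bar is gripped within 1 mm of its predicted place. Now the swing, to a little short of the pointer (0.60).

send_rows([
  [0, 0, -0.016, -0.034, 0, 0, 0],
  [0, 0, -0.033, -0.068, 0, 0, 0],
  [0, 0, -0.05, -0.101, 0, 0, 0],
  [0, 0, -0.071, -0.133, 0, 0, 0],
  [0, 0, -0.092, -0.164, 0, 0, 0],
  [0, 0, -0.114, -0.194, 0, 0, 0],
  [0, 0, -0.14, -0.222, 0, 0, 0],
  [0, 0, -0.166, -0.25, 0, 0, 0],
  [0, 0, -0.192, -0.276, 0, 0, 0],
  [0, 0, -0.221, -0.3, 0, 0, 0],
  [0, 0, -0.251, -0.323, 0, 0, 0],
  [0, 0, -0.281, -0.346, 0, 0, 0],
  [0, 0, -0.281, -0.346, 0, 0, 0],
  [0, 0, -0.281, -0.346, 0, 0, 0],
])

```text
clock: 15.48
tcp_pos: [0.5583, -0.0893, 0.1123]
orientation: [3.136, -0.154, -0.002]
contact_force: [-1.0, -9.5, 7.5]
grip_width: 0.0082
```

Run:
```python
from h import *
from bench import r
g=snap(r,'scene','s8');f=snap(r,'wrist','w8');t=snap(r,'top','t8');o=r.get_obs();c=meas(r);print(c[0],o['contact_force'],o['grip_width'])
off=np.array([.00116,.00035,-.0064]); b=c[0]-off; L=ST[1].inv().apply(b-ST[0])-[0,-.02,.024]
print('wing est',np.arctan2(L[2],-L[1])-np.arctan2(.042,.105),np.hypot(L[1],L[2]),'exp .1131')
up=lambda I,k:cv2.resize(cv2.convertScaleAbs(I[:,:,::-1].copy(),alpha=1.3),None,fx=k,fy=k,interpolation=cv2.INTER_CUBIC)
A=up(g['pixels'][150:275,225:355],3); B=up(f['pixels'][40:300,180:470],1.4); C=up(t['pixels'][150:250,190:340],2.6); s0=up(load('s7')['pixels'][170:250,235:315],4.6)
W=np.zeros((375+370,800,3),np.uint8)[:600*2]; 
W[:375,:390]=A; h,w=B.shape[:2]; W[:min(h,375),392:392+w]=B[:375,:408]; W[376:376+260,:390]=C; W[376:376+368,392:392+368]=s0
W=W[:745]; cv2.imwrite('pics/j8.png',cv2.resize(W,None,fx=.8,fy=.8)); print(W.shape)
```

```text
[ 0.55826036 -0.08941049  0.11209902] [-0.55917613 -8.06630779  8.04762264] 0.008199813498505439
wing est 0.5828122444699984 0.11508967623010188 exp .1131
(745, 800, 3)
```

View pics/j8.png

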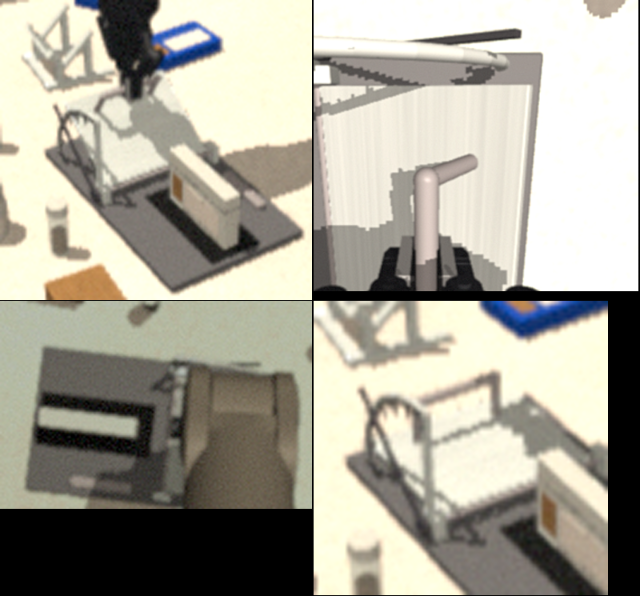

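The case stands centred along the pad. In the wrist panel the needle tip is at mosaic (520,33) and the wing's outer corner at (531,85). In the lower-right scene crop, taken before the swing, the tip is at (362,389). I'll turn these into angles.

Run:
```python
from h import *
from scipy.optimize import least_squares
f=load('w8');s=load('s7');w7=load('w7')
tipw=np.array([364.3,69.3])-.3; cor=np.array([374.1,115.9])-.3; tips=np.array([248.15,193.97])-.4
W=lambda L:ST[1].apply(np.atleast_2d(L))+ST[0]
P=lambda a,x,rad,n:W([x,-.02-rad*np.cos(a)+n*np.sin(a),.024+rad*np.sin(a)+n*np.cos(a)])
for k,fr,uv,x,rad,n in(('tip wrist',f,tipw,.093,.125,0),('tip scene',s,tips,.093,.125,0),('wing corner top',f,cor,.075,.13,.003),('wing corner mid',f,cor,.075,.13,0)):
    S=least_squares(lambda a:proj(fr,P(a[0],x,rad,n))[0]-uv,[.7]); J=proj(fr,P(S.x[0]+.1,x,rad,n))[0]-proj(fr,P(S.x[0],x,rad,n))[0]
    print(k,S.x,S.fun.round(2),'px/.1rad',J.round(1))
print('tri tip',ST[1].inv().apply(tri([f,s],[tipw,tips])-ST[0]))
v=ST[1].inv().apply(tri([f,s],[tipw,tips])-ST[0])-[0,-.02,.024]; print(np.arctan2(v[2],-v[1]),np.hypot(v[1],v[2]))
# needle detection: dark pixels in w8 around
I=cv2.cvtColor(f['pixels'],cv2.COLOR_RGB2GRAY)
ys,xs=np.where(I[55:90,290:380]<70); print('dark needle x max',xs.max()+290, [(x,(ys[xs+290==x]+55).min(),(ys[xs+290==x]+55).max()) for x in range(300,368,8) if (xs+290==x).any()])
```

```text
tip wrist [0.61912526] [-1.37  4.54] px/.1rad [-12.7  -3.3]
tip scene [0.68827736] [0.02 0.02] px/.1rad [ 1.1 -1.3]
wing corner top [0.55737207] [-0.01  0.74] px/.1rad [-10.7  -0.1]
wing corner mid [0.57956945] [-0.01  0.74] px/.1rad [-10.6  -0.1]
tri tip [ 0.09291688 -0.12005204  0.10187662]
0.6614065283481906 0.12678792717576562
dark needle x max 364 [(300, np.int64(73), np.int64(79)), (308, np.int64(72), np.int64(78)), (316, np.int64(71), np.int64(77)), (324, np.int64(70), np.int64(76)), (332, np.int64(70), np.int64(76)), (340, np.int64(69), np.int64(75)), (348, np.int64(68), np.int64(74)), (356, np.int64(67), np.int64(73)), (364, np.int64(68), np.int64(70))]
```

Run:
```python
from h import *
f=load('w8');w5=load('w5');w7=load('w7')
W=lambda L:ST[1].apply(np.atleast_2d(L))+ST[0]
print('w8 board corner pred',proj(f,W([.095,-.16,.012])),'seen ~(382.7,87)')
for a in(.6,.64,.68): print(a,'w8',proj(f,W([[.093,-.02-.125*np.cos(a),.024+.125*np.sin(a)],[.093,-.02-.09*np.cos(a),.024+.09*np.sin(a)]])).round(1).tolist(),'w5',proj(w5,W([.093,-.02-.125*np.cos(a),.024+.125*np.sin(a)])).round(1),'w7',proj(w7,W([.093,-.02-.125*np.cos(a),.024+.125*np.sin(a)])).round(1))
print('pred w7 board',proj(w7,W([.095,-.16,.012])), 'w5 board',proj(w5,W([[.095,-.16,.012],[.095,.16,.012]])))
g=lambda F:cv2.cvtColor(F['pixels'],cv2.COLOR_RGB2GRAY)
print('w8 corner rows'); print(g(f)[80:96:2,372:394])
I=g(w7); ys,xs=np.where(I[30:110,280:420]<70); 
c=[(x+280,int((ys[xs==x]+30).min()),int((ys[xs==x]+30).max())) for x in np.unique(xs)][-40::4]; print('w7 dark',c, (xs.max()+280))
J=g(w5); print('w5 tip'); print(J[244:262,378:398])
```

```text
w8 board corner pred [[386.21863425  86.99619439]] seen ~(382.7,87)
0.6 w8 [[364.6, 74.1], [297.5, 79.5]] w5 [[384.9 257.1]] w7 [[279.8  85.6]]
0.64 w8 [[360.3, 72.9], [293.7, 78.8]] w5 [[386.  254.4]] w7 [[275.3  85. ]]
0.68 w8 [[355.4, 71.6], [289.4, 78.1]] w5 [[387.1 251.6]] w7 [[270.4  84.3]]
pred w7 board [[320.00846256  92.27893489]] w5 board [[367.37635463 284.06817368]
 [359.16996946  67.28414415]]
w8 corner rows
[[218 219 217 218 215 214 214 212 212 212 213 213 217 216 215 216 214 213
  213 214 214 214]
 [219 219 219 217 215 212 212 211 211 213 214 215 217 217 216 215 215 215
  216 217 218 218]
 [221 221 220 218 216 216 214 214 214 217 217 216 217 217 215 215 216 217
  218 219 220 219]
 [178 179 176 176 175 173 174 173 172 172 176 194 211 216 216 214 215 217
  216 218 218 219]
 [103 103 102 103 104 104 104 103 105 104 103 114 154 206 218 215 214 216
  216 218 219 218]
 [119 119 119 118 119 118 118 118 119 119 115 107 138 205 220 216 217 216
  217 217 218 219]
 [119 119 119 118 118 118 118 118 118 118 115 107 142 204 219 217 217 218
  218 218 218 220]
 [119 117 118 118 120 11
[... 1172 characters left out ...]
 199 199
  199 198]
 [192 191 189 190 193 198 199 180 108  55  60 116 182 195 194 196 199 199
  199 198]
 [192 191 190 190 194 197 199 184 137 111 114 149 191 196 193 194 198 200
  198 197]
 [194 195 190 192 195 197 200 196 183 179 180 186 195 195 192 193 194 196
  195 193]
 [197 197 194 194 198 198 199 200 199 199 198 195 194 193 191 192 193 194
  193 190]
 [199 198 196 199 199 199 198 200 200 198 196 195 195 195 193 193 193 193
  192 192]
 [198 200 198 199 199 198 198 198 198 198 197 195 195 197 195 195 195 196
  193 189]
 [197 197 198 198 197 196 196 196 198 198 196 196 196 194 195 192 195 196
  194 192]
 [196 198 195 195 194 192 193 194 196 196 195 196 196 195 193 192 192 193
  194 192]]
```

Run:
```python
from h import *
W=lambda L:ST[1].apply(np.atleast_2d(L))+ST[0]
for tag in('w5','w7','w8'):
    f=load(tag); I=cv2.cvtColor(f['pixels'],cv2.COLOR_RGB2GRAY).astype(float)
    a=.65; rr=np.linspace(.0,.135,28); P=proj(f,W(np.c_[np.full(28,.093),-.02-rr*np.cos(a),.024+rr*np.sin(a)]))
    d=P[-1]-P[0]; d/=np.linalg.norm(d); n=np.array([-d[1],d[0]]); k=np.arange(-14,14.1,.5); out=[]
    for p,q in zip(P,rr):
        L=p+np.outer(k,n); v=cv2.remap(I.astype(np.float32),L[:,:1].astype(np.float32),L[:,1:].astype(np.float32),1).ravel()
        m=v<75; 
        if m.any(): out.append((q.round(3),p.round(1).tolist(),k[m].min(),k[m].max(),int(m.sum())))
    print(tag,n.round(2)); [print(*o) for o in out]
f=load('w8');I=cv2.cvtColor(f['pixels'],cv2.COLOR_RGB2GRAY)
for row_ in(130,170,210,240): print('w8 wing row',row_,I[row_,360:392])
f=load('w7');I=cv2.cvtColor(f['pixels'],cv2.COLOR_RGB2GRAY)
for row_ in(98,120,160): print('w7 row',row_,I[row_,296:330])
print(I[82:104:2,318])
```

```text
w5 [-0.96  0.29]
0.0 [364.3, 181.8] -2.5 1.5 9
0.005 [365.0, 184.1] -2.0 2.5 10
0.01 [365.7, 186.4] -1.0 3.0 9
0.015 [366.4, 188.8] -1.0 11.0 11
0.02 [367.1, 191.2] -1.0 13.0 12
0.025 [367.9, 193.7] -1.0 13.5 9
0.03 [368.7, 196.2] -1.5 14.0 11
0.035 [369.4, 198.7] -1.5 14.0 7
0.04 [370.2, 201.3] -1.5 0.5 5
0.045 [371.0, 204.0] -1.5 0.5 5
0.05 [371.9, 206.7] -1.5 0.0 4
0.055 [372.7, 209.4] -1.5 0.0 4
0.06 [373.6, 212.2] -2.0 0.0 5
0.065 [374.4, 215.0] -2.0 0.0 5
0.07 [375.3, 217.9] -2.0 0.0 5
0.075 [376.2, 220.8] -2.5 0.0 6
0.08 [377.1, 223.8] -2.0 0.0 5
0.085 [378.1, 226.9] -0.5 0.0 2
0.1 [381.0, 236.5] -2.0 -2.0 1
0.105 [382.0, 239.8] -2.5 7.5 7
0.11 [383.1, 243.2] -3.0 -0.5 6
0.115 [384.1, 246.6] -3.0 14.0 8
0.12 [385.2, 250.1] -3.0 -0.5 6
0.125 [386.3, 253.7] -2.0 -0.5 4
w7 [0.07 1.  ]
0.0 [163.5, 92.3] 5.5 5.5 1
0.005 [166.8, 92.1] 5.0 7.0 5
0.01 [170.2, 91.9] 5.5 7.0 4
0.015 [173.6, 91.6] 5.5 9.0 8
0.02 [177.1, 91.4] 6.5 10.0 8
0.025 [180.7, 91.2] 7.0 13.0 13
0.03 [184.4, 90.9] 9.0 14.0 11
0.035 [188.2, 90.7] 10.0 14.0 9
0.04 [192.0, 90.4] 11.0 14.0 7
0.045 [195.9, 90.2] 13.5 14
[... 1360 characters left out ...]

 217 219 218 221 223 222 222 220 220 220 220 221 223 222]
w8 wing row 240 [181 196 196 170 157 137 114 110 109 104 116 167 218 224 221 220 221 219
 218 216 216 215 217 217 217 217 218 219 220 219 221 221]
w7 row 98 [ 98  99  99  99  98  99  99  99 100  98 101  99  99  97 100 100 100  98
 100  99  99  93  96 137 180 185 183 184 185 183 184 186 184 185]
w7 row 120 [191 189 189 190 191 191 193 191 191 192 192 192 184 153 109  95  97  99
  99  99  91  92 138 185 192 189 184 183 180 181 182 184 185 187]
w7 row 160 [187 186 186 187 189 191 190 191 191 190 188 170 130  99  92  97  96  95
  95  89 100 144 180 186 185 186 185 185 185 185 182 181 183 184]
[180 180 179 179 181 146  98  96  96  94  98]
```

```bash
cat > fit.py <<'E'
from h import *
from scipy.optimize import least_squares
W=lambda L:ST[1].apply(np.atleast_2d(L))+ST[0]
def tipcol(tag,rows,c0,c1):
    I=cv2.cvtColor(load(tag)['pixels'],cv2.COLOR_RGB2GRAY).astype(float)
    v=I[rows,c0:c1].min(0); k=np.where(v<110)[0].max(); return c0+k+(110-v[k])/(v[k+1]-v[k])
t7=tipcol('w7',slice(80,88),255,300); t8=tipcol('w8',slice(66,74),340,385); print(t7,t8)
# obs: image, kind, data
def P(a,r): return [.093,-.02-r*np.cos(a),.024+r*np.sin(a)]
f={k:load(k) for k in('w5','w7','w8')}
def pj(tag,L,d):
    F=dict(f[tag]); 
    F['rvec']=(R.from_rotvec(d[:3])*R.from_rotvec(np.ravel(F['rvec']))).as_rotvec(); F['tvec']=R.from_rotvec(d[:3]).apply(np.ravel(F['tvec']))+d[3:]
    return proj(F,W(L))
def edge(tag,d,row,L0,L1):
    A=pj(tag,[L0,L1],d); s=(row-A[0,1])/(A[1,1]-A[0,1]); return A[0,0]+s*(A[1,0]-A[0,0])
B0,B1=[.095,-.16,.012],[-.05,-.16,.012]
def res(q,full=False):
    a,e,dx,dy=q[0],q[1],q[2],q[3]; d5,d7,d8=q[4:10],q[10:16],q[16:22]; o=[]
    def pr(tag,L,d): L=np.atleast_2d(L)+[dx,0,0]; return pj(tag,L,d)
    T=P(a,.125+e)
    p=pr('w8',T,d8)[0]; o+=[p[0]-t8,p[1]-69.6]
    p=pr('w8',[P(a,.095),P(a,.12)],d8); s=(p[1,1]-p[0,1])/(p[1,0]-p[0,0]); o+=[p[0,1]+s*(301.1-p[0,0])-75.9]
    p=pr('w7',T,d7)[0]; o+=[p[0]-t7,p[1]-83.2]
    p=pr('w7',[P(a,.085),P(a,.12)],d7); s=(p[1,1]-p[0,1])/(p[1,0]-p[0,0]); o+=[p[0,1]+s*(231-p[0,0])-86.8]
    p=pr('w5',T,d5)[0]; o+=[p[0]-387.6,p[1]-254.8]
    p=pr('w5',[P(a,.045),P(a,.08)],d5); s=(p[1,0]-p[0,0])/(p[1,1]-p[0,1]); o+=[p[0,0]+s*(204-p[0,1])-371.5,p[1,0]+s*(223.8-p[1,1])-378.1]
    o+=[pj('w8',B0,d8)[0][1]-86.3, edge('w8',d8,130,B0,B1)-380.8,edge('w8',d8,170,B0,B1)-377.0,edge('w8',d8,210,B0,B1)-373.5,edge('w8',d8,90,B0,B1)-384.2]
    o+=[pj('w7',B0,d7)[0][1]-92.2,edge('w7',d7,98,B0,B1)-319.1,edge('w7',d7,120,B0,B1)-318.0,edge('w7',d7,160,B0,B1)-316.9]
    c=pj('w5',[B0,[.095,.16,.012],[-.095,.16,.012]],d5); o+=list((c-[[367,283.5],[360,68],[233,68]]).ravel()*.6)
    if full: return np.array(o)
    pri=[e/.001,dx/.0015,0]
    for d in(d5,d7,d8): pri+=list(d[:3]/.003)+list(d[3:]/.0015)
    return np.r_[o,pri]
if __name__=='__main__':
    for a0 in(.6,.75):
        S=least_squares(res,np.r_[a0,np.zeros(21)]); C=np.linalg.pinv(S.jac.T@S.jac)
        print('a',S.x[:4].round(4),'sd',np.sqrt(C[0,0]).round(4),'cost',S.cost.round(2)); print(res(S.x,True).round(1)); print(S.x[4:].reshape(3,6).round(4))
E
python3 fit.py
```

```text
276.53225806451616 364.765625
a [0.6308 0.0014 0.0009 0.6009] sd 0.0137 cost 4.16
[-1.1  0.2 -0.3  0.5  0.2 -0.2 -0.4  0.7  0.4 -0.3  0.1  0.4  0.4  0.2
  0.8 -0.  -0.1  0.1 -0.4  0.4  0.  -0.4 -0.6  0.4 -0.5]
[[-0.      0.0002 -0.0006  0.0004 -0.0005  0.0004]
 [-0.     -0.0001 -0.0004 -0.0006 -0.     -0.0002]
 [ 0.0004 -0.0023 -0.0003  0.     -0.0004  0.0002]]
a [0.6308 0.0014 0.0009 0.7584] sd 0.0137 cost 4.16
[-1.1  0.2 -0.3  0.5  0.2 -0.2 -0.4  0.7  0.4 -0.3  0.1  0.4  0.4  0.2
  0.8 -0.  -0.1  0.1 -0.4  0.4  0.  -0.4 -0.6  0.4 -0.5]
[[-0.      0.0002 -0.0006  0.0004 -0.0005  0.0004]
 [-0.     -0.0001 -0.0004 -0.0006 -0.     -0.0002]
 [ 0.0004 -0.0023 -0.0003  0.     -0.0004  0.0002]]
```

```bash
sed -e 's/def P(a,r): .*/def P(a,r,n=0): return [.093,-.02-r*np.cos(a)+n*np.sin(a),.024+r*np.sin(a)+n*np.cos(a)]/' -e 's/T=P(a,.125+e)/w=.003+dy; T=P(a,.125+e,-w)/' -e "s/P(a,\(\.[0-9]*\))/P(a,\1,w)/g" -e 's|e/.001,dx/.0015,0|e/.0007,dx/.0015,dy/.002|' -e 's/np.zeros(21)/np.zeros(21)/' fit.py > fit2.py
sed -i "s/p\[1\]-69.6\]/(p[1]-69.6)*.3]/; s/p\[1\]-83.2\]/(p[1]-83.2)*.3]/" fit2.py
sed -i "s/I=cv2.cvtColor/I=cv2.cvtColor/" fit2.py; python3 fit2.py | head -6
python3 - <<'E'
# relative check in w8: wing edge fit with the same camera perturbation, plus dy-based wing angle
import runpy,numpy as np
m=runpy.run_path('fit2.py',run_name='x')
from scipy.optimize import least_squares
S=least_squares(m['res'],np.r_[.63,np.zeros(21)]); d8=S.x[16:22]
for n in(.003,-.003):
    for a in(.55,.58,.61): print(n,a,[m['edge']('w8',d8,r,[.075,-.02-.13*np.cos(a)+n*np.sin(a),.024+.13*np.sin(a)+n*np.cos(a)],[-.05,-.02-.13*np.cos(a)+n*np.sin(a),.024+.13*np.sin(a)+n*np.cos(a)]).round(1) for r in(130,170,210,240)])
print('seen top-edge (bright strip) / end-face bottom: 130: 369-371.., 374.5; 170: 366,370.5; 210: 362.7,367.7; 240: 360.5,365.2')
E
```

```text
276.53225806451616 364.765625
a [ 0.6334  0.0008  0.0007 -0.0017] sd 0.0165 cost 5.34
[-1.3  0.4 -0.3  0.6  0.2 -0.1 -0.9  0.8  0.6 -0.   0.1  0.5  0.5  0.2
  0.9  0.  -0.1  0.1 -0.5  0.4  0.1 -0.4 -0.6  0.4 -0.5]
[[-0.0001  0.0001 -0.0008  0.0004 -0.0005  0.0004]
 [-0.     -0.     -0.0004 -0.0007  0.     -0.0002]
276.53225806451616 364.765625
0.003 0.55 [np.float64(372.4), np.float64(369.1), np.float64(365.7), np.float64(363.1)]
0.003 0.58 [np.float64(369.8), np.float64(366.5), np.float64(363.2), np.float64(360.8)]
0.003 0.61 [np.float64(366.8), np.float64(363.7), np.float64(360.5), np.float64(358.1)]
-0.003 0.55 [np.float64(375.8), np.float64(372.3), np.float64(368.7), np.float64(366.1)]
-0.003 0.58 [np.float64(373.7), np.float64(370.3), np.float64(366.8), np.float64(364.2)]
-0.003 0.61 [np.float64(371.3), np.float64(367.9), np.float64(364.6), np.float64(362.1)]
seen top-edge (bright strip) / end-face bottom: 130: 369-371.., 374.5; 170: 366,370.5; 210: 362.7,367.7; 240: 360.5,365.2
```

The wing now reads about 0.573, and jaw travel and image edges agree on that. The pointer fits to about 0.633 in the same image, so I raise the wing by about 0.06 rad.

send_rows([
  [0, 0, -0.01, -0.007, 0, 0, 0],
  [0, 0, -0.02, -0.013, 0, 0, 0],
  [0, 0, -0.03, -0.02, 0, 0, 0],
  [0, 0, -0.04, -0.025, 0, 0, 0],
  [0, 0, -0.04, -0.025, 0, 0, 0],
  [0, 0, -0.04, -0.025, 0, 0, 0],
  [0, 0, -0.04, -0.025, 0, 0, 0],
])

```text
clock: 16.22
tcp_pos: [0.5588, -0.084, 0.1158]
orientation: [3.135, -0.155, -0.002]
contact_force: [-0.7, -10.5, 7.8]
grip_width: 0.008
```

```bash
cat > chk.py <<'E'
from h import *
from bench import r
from scipy.optimize import least_squares,brentq
import sys
tag=sys.argv[1]; f=snap(r,'wrist',tag); o=r.get_obs(); c=meas(r); print(c[0],o['contact_force'],o['grip_width'],o['clock'])
p=ST[1].inv().apply(c[0]-np.array([.55451,-.12854,.05959])); print('dy,dz',p[1:]); print('wing by dy',brentq(lambda a:.105-(.105*np.cos(a)-.042*np.sin(a))-p[1],0,1.2))
I=cv2.cvtColor(f['pixels'],cv2.COLOR_RGB2GRAY).astype(float)
v=I[60:78,320:400].min(0); k=np.where(v<110)[0].max(); print('tip col',320+k+(110-v[k])/(v[k+1]-v[k]))
for w in(100,130,170,210): print(w,I[w,345:400].astype(int).tolist())
W=lambda L:ST[1].apply(np.atleast_2d(L))+ST[0]
def edge(L0,L1,row):
    A=proj(f,W([L0,L1])); return (A[0,0]+(row-A[0,1])/(A[1,1]-A[0,1])*(A[1,0]-A[0,0])).round(1)
print('board pred',[edge([.095,-.16,.012],[-.05,-.16,.012],w) for w in(100,130,170,210)])
for a in(.58,.6,.62,.64,.66):
  q=lambda x,n:[x,-.02-.13*np.cos(a)+n*np.sin(a),.024+.13*np.sin(a)+n*np.cos(a)]
  print(a,'top/bot edge',[(edge(q(.075,.003),q(-.05,.003),w),edge(q(.075,-.003),q(-.05,-.003),w)) for w in(130,170,210)],'tip',proj(f,W([.093,-.02-.125*np.cos(a)-.002*np.sin(a),.024+.125*np.sin(a)-.002*np.cos(a)])).round(1))
E
python3 chk.py w9
```

```text
[ 0.55877521 -0.08403555  0.1158371 ] [ -0.77038637 -10.10711332   6.27022071] 0.008221822773298427 16.2667
dy,dz [0.0447081 0.0562471]
wing by dy 0.627983128904633
tip col 374.7076923076923
100 [112, 118, 111, 95, 78, 72, 74, 75, 75, 76, 76, 80, 80, 84, 90, 105, 116, 120, 120, 121, 120, 121, 121, 121, 120, 121, 119, 121, 120, 122, 119, 120, 120, 121, 119, 121, 119, 121, 120, 119, 121, 119, 118, 108, 146, 216, 227, 224, 222, 221, 222, 221, 220, 220, 220]
130 [177, 176, 177, 177, 178, 177, 175, 174, 174, 174, 173, 171, 174, 179, 179, 180, 179, 179, 178, 179, 178, 181, 181, 179, 178, 177, 175, 177, 196, 210, 196, 177, 172, 160, 127, 115, 117, 121, 120, 115, 109, 152, 221, 228, 223, 223, 221, 220, 219, 220, 221, 222, 223, 223, 223]
170 [177, 176, 176, 175, 173, 173, 173, 173, 173, 171, 175, 176, 179, 178, 177, 177, 178, 179, 179, 180, 180, 176, 175, 172, 180, 202, 209, 185, 171, 162, 139, 118, 114, 116, 116, 114, 110, 132, 191, 224, 224, 224, 224, 224, 223, 224, 224, 224, 224, 224, 224, 226, 226, 225, 225]
210 [174, 172, 171, 173, 172, 171, 170, 172, 175, 178, 176, 177, 177, 177, 178, 1
[... 380 characters left out ...]
.5)), (np.float64(372.5), np.float64(375.7))] tip [[377.   76.2]]
0.6 top/bot edge [(np.float64(377.9), np.float64(381.8)), (np.float64(374.4), np.float64(378.1)), (np.float64(370.8), np.float64(374.4))] tip [[375.5  75.6]]
0.62 top/bot edge [(np.float64(376.0), np.float64(380.2)), (np.float64(372.5), np.float64(376.6)), (np.float64(369.1), np.float64(373.0))] tip [[373.8  75. ]]
0.64 top/bot edge [(np.float64(373.9), np.float64(378.5)), (np.float64(370.5), np.float64(374.9)), (np.float64(367.1), np.float64(371.4))] tip [[371.9  74.4]]
0.66 top/bot edge [(np.float64(371.6), np.float64(376.6)), (np.float64(368.3), np.float64(373.1)), (np.float64(365.0), np.float64(369.6))] tip [[369.9  73.8]]
```

```bash
cat > sc.py <<'E'
from h import *
from scipy.optimize import least_squares
F=load('s7'); W=lambda L:ST[1].apply(np.atleast_2d(L))+ST[0]
I=np.mean([cv2.cvtColor(load(k)['pixels'],cv2.COLOR_RGB2GRAY).astype(float) for k in('scene0','s4','s6','s7')],0).astype(np.float32)
P=lambda a,r:W(np.c_[np.full(len(r),.093),-.02-r*np.cos(a),.024+r*np.sin(a)])
rr=np.arange(.0,.136,.005); a0=.65; p=proj(F,P(a0,rr)); d=p[-1]-p[0]; d/=np.linalg.norm(d); n=np.array([-d[1],d[0]])
k=np.arange(-4,4.01,.5)
J=(proj(F,P(a0+.1,rr))-p)@n
for q,pp,j in zip(rr,p,J):
    L=(pp+np.outer(k,n)).astype(np.float32); v=cv2.remap(I,L[:,:1],L[:,1:],cv2.INTER_CUBIC).ravel(); print(q.round(3),pp.round(1),'J/.1',j.round(2),v.astype(int).tolist())
E
python3 sc.py
```

```text
0.0 [264.3 230.7] J/.1 0.0 [94, 75, 74, 75, 64, 50, 41, 41, 45, 51, 60, 70, 87, 102, 113, 128, 142]
0.005 [263.6 229.2] J/.1 0.06 [74, 76, 85, 84, 75, 62, 51, 47, 51, 61, 71, 83, 97, 105, 113, 119, 122]
0.01 [262.9 227.8] J/.1 0.12 [78, 87, 91, 92, 88, 80, 69, 59, 56, 64, 79, 100, 116, 127, 122, 115, 114]
0.015 [262.2 226.3] J/.1 0.18 [88, 92, 93, 92, 91, 87, 76, 63, 57, 62, 76, 84, 90, 101, 110, 112, 109]
0.02 [261.5 224.8] J/.1 0.25 [91, 91, 91, 92, 92, 85, 73, 60, 57, 63, 69, 73, 79, 90, 107, 114, 114]
0.025 [260.8 223.3] J/.1 0.31 [93, 92, 91, 92, 91, 84, 72, 59, 56, 57, 62, 75, 95, 125, 155, 169, 155]
0.03 [260.1 221.8] J/.1 0.37 [92, 92, 92, 92, 90, 84, 70, 57, 53, 58, 75, 96, 129, 162, 179, 181, 164]
0.035 [259.5 220.4] J/.1 0.43 [92, 92, 92, 92, 92, 84, 69, 57, 59, 75, 104, 134, 158, 161, 152, 142, 131]
0.04 [258.8 218.9] J/.1 0.49 [92, 93, 93, 89, 84, 77, 69, 63, 69, 98, 129, 157, 156, 137, 119, 114, 129]
0.045 [258.1 217.4] J/.1 0.55 [91, 86, 75, 64, 55, 51, 49, 49, 61, 75, 97, 116, 124, 131, 145, 165, 173]
0.05 [257.4 215.9] J/.1 0.61 [77, 71, 61, 55, 53, 51, 48, 48, 54, 6
[... 1227 characters left out ...]
8, 77, 93, 113]
0.11 [249.4 198.5] J/.1 1.34 [198, 198, 198, 197, 199, 189, 162, 125, 99, 99, 111, 129, 126, 109, 90, 85, 82]
0.115 [248.7 197. ] J/.1 1.4 [196, 197, 198, 201, 200, 195, 182, 141, 104, 99, 128, 162, 179, 184, 183, 177, 167]
0.12 [248.1 195.6] J/.1 1.46 [198, 199, 201, 202, 201, 200, 174, 127, 97, 103, 133, 168, 190, 202, 200, 199, 200]
0.125 [247.4 194.2] J/.1 1.52 [198, 199, 200, 201, 202, 193, 167, 131, 101, 102, 133, 172, 196, 199, 200, 200, 200]
0.13 [246.7 192.7] J/.1 1.58 [202, 202, 201, 202, 201, 201, 198, 189, 183, 179, 179, 186, 195, 199, 200, 200, 201]
0.135 [246.1 191.3] J/.1 1.64 [201, 202, 202, 201, 200, 201, 201, 200, 199, 198, 198, 199, 200, 200, 201, 201, 201]
```

```bash
cat > sw.py <<'E'
from h import *
from bench import r
F=snap(r,'scene','s9'); fr=[F]+[r.grab_frame('scene') for _ in range(3)]
I=np.mean([cv2.cvtColor(k['pixels'],cv2.COLOR_RGB2GRAY).astype(float) for k in fr],0).astype(np.float32)
W=lambda L:ST[1].apply(np.atleast_2d(L))+ST[0]
P=lambda a,x,r_,n:W(np.c_[np.full(len(r_),x),-.02-r_*np.cos(a)+n*np.sin(a),.024+r_*np.sin(a)+n*np.cos(a)])
rr=np.arange(.02,.141,.008); a0=.63; p=proj(F,P(a0,.075,rr,0)); d=p[-1]-p[0]; d/=np.linalg.norm(d); n=np.array([-d[1],d[0]])
print('n',n,'top/bot off',((proj(F,P(a0,.075,rr[:1],.003))-p[:1])@n).round(2),((proj(F,P(a0,.075,rr[:1],-.003))-p[:1])@n).round(2))
k=np.arange(-4,4.01,.5); J=(proj(F,P(a0+.1,.075,rr,0))-p)@n
for q,pp,j in zip(rr,p,J):
    L=(pp+np.outer(k,n)).astype(np.float32); v=cv2.remap(I,L[:,:1],L[:,1:],cv2.INTER_CUBIC).ravel(); print(q.round(3),pp.round(1),j.round(2),v.astype(int).tolist())
rr=np.array([.015,.03,.07,.08,.09,.115,.12,.125]); p=proj(F,P(.65,.093,rr,0)); d=p[-1]-p[0]; d/=np.linalg.norm(d); n=np.array([-d[1],d[0]]); print('needle')
for q,pp in zip(rr,p):
    L=(pp+np.outer(k,n)).astype(np.float32); print(q,cv2.remap(I,L[:,:1],L[:,1:],cv2.INTER_CUBIC).ravel().astype(int).tolist())
E
python3 sw.py
```

```text
n [ 0.90385026 -0.42784894] top/bot off [0.38] [-0.38]
0.02 [266.7 222.9] 0.25 [88, 88, 86, 92, 105, 112, 112, 118, 126, 144, 166, 178, 171, 152, 141, 137, 142]
0.028 [265.6 220.6] 0.35 [76, 73, 67, 66, 72, 91, 106, 115, 114, 117, 123, 130, 134, 132, 128, 128, 143]
0.036 [264.5 218.2] 0.45 [52, 56, 64, 77, 86, 89, 83, 85, 97, 110, 114, 113, 115, 120, 136, 154, 173]
0.044 [263.4 215.9] 0.55 [82, 87, 90, 92, 93, 92, 90, 100, 124, 142, 138, 124, 116, 115, 124, 135, 152]
0.052 [262.3 213.6] 0.65 [85, 93, 93, 92, 91, 92, 99, 113, 134, 144, 139, 129, 123, 120, 117, 115, 120]
0.06 [261.2 211.3] 0.75 [86, 92, 93, 93, 92, 92, 95, 100, 112, 124, 138, 153, 165, 163, 149, 133, 121]
0.068 [260.1 209. ] 0.85 [86, 93, 95, 95, 94, 92, 92, 92, 103, 120, 143, 162, 172, 178, 177, 166, 150]
0.076 [259.  206.7] 0.95 [92, 101, 106, 107, 107, 114, 119, 114, 120, 143, 167, 179, 179, 178, 178, 176, 176]
0.084 [258.  204.4] 1.05 [162, 189, 206, 207, 203, 200, 186, 162, 148, 155, 170, 179, 179, 180, 180, 180, 180]
0.092 [256.9 202.1] 1.15 [158, 186, 200, 201, 199, 197, 186, 168, 155, 156, 168, 177, 176, 165, 1
[... 645 characters left out ...]
9, 170, 161, 157]
needle
0.015 [90, 94, 94, 93, 92, 89, 77, 63, 57, 63, 78, 89, 100, 111, 116, 116, 112]
0.03 [93, 93, 93, 92, 90, 85, 71, 59, 52, 53, 55, 54, 53, 55, 65, 79, 89]
0.07 [92, 93, 92, 93, 92, 85, 75, 65, 62, 68, 80, 89, 92, 93, 93, 92, 92]
0.08 [77, 76, 84, 114, 153, 172, 154, 119, 102, 115, 145, 173, 194, 199, 199, 196, 186]
0.09 [145, 107, 85, 89, 114, 145, 147, 109, 81, 95, 137, 174, 192, 201, 200, 198, 193]
0.115 [200, 201, 201, 203, 202, 198, 185, 143, 105, 99, 128, 162, 180, 185, 185, 179, 162]
0.12 [200, 201, 202, 202, 202, 201, 175, 128, 97, 104, 136, 172, 192, 204, 203, 202, 198]
0.125 [199, 200, 202, 202, 204, 194, 169, 133, 101, 101, 133, 173, 198, 201, 202, 202, 197]
```

The scene's needle line puts the pointer at about 0.66 and the wrist fit at about 0.633. I take 0.648, so the wing, now at about 0.628, goes up another 0.02.

send_rows([
  [0, 0, -0.007, -0.0045, 0, 0, 0],
  [0, 0, -0.014, -0.009, 0, 0, 0],
  [0, 0, -0.014, -0.009, 0, 0, 0],
  [0, 0, -0.014, -0.009, 0, 0, 0],
  [0, 0, -0.014, -0.009, 0, 0, 0],
  [0, 0, -0.014, -0.009, 0, 0, 0],
])

```text
clock: 16.97
tcp_pos: [0.559, -0.0818, 0.1174]
orientation: [3.135, -0.155, -0.002]
contact_force: [-2.0, -9.6, 9.1]
grip_width: 0.0081
```

```bash
python3 chk.py w10 | head -3
python3 - <<'E'
from h import *
from bench import r
a=load('s9'); f=snap(r,'top','t10'); w=ST
# case still on pad: bright blob in top view
T=lambda L:ST[1].apply(np.atleast_2d(L))+ST[0]
I=cv2.cvtColor(f['pixels'],cv2.COLOR_RGB2GRAY).astype(float); 
x0,y0=proj(f,T([0,.0777,.089]))[0].round().astype(int); print('case top centre pred',x0,y0); print(I[y0-8:y0+9:2,x0-26:x0+27:4].astype(int))
E
```

```text
[ 0.55896461 -0.08182194  0.11736951] [-1.4831975  -9.34120733  8.87779627] 0.008351906760182493 17.0167
dy,dz [0.0469296  0.05777951]
wing by dy 0.6510366725253875
case top centre pred 233 207
[[100  21  20  13   2   8  12  25  15  16  11  33  48  56]
 [ 93 103  74  61  42  24  13  13  15  23  24  10  26   4]
 [ 82 140 137 133 114 106  75  54  33   3   3  26  17  14]
 [ 74 138 138 139 139 141 137 132 116 104  82  61  35  14]
 [ 75 137 139 139 137 138 138 140 137 140 139 133 101  18]
 [ 54 112 135 133 140 139 138 140 137 137 140 137 111  17]
 [ 27  35  64  78 108 117 131 136 138 138 139 139  91  16]
 [ 37   9  11   6  19  37  63  71 105 116 134 134  89  14]
 [ 28  11   2  19  17  12  18  10  25  33  62  79  59  11]]
```

```bash
python3 -c "
from bench import r
print(r.hand_in())"
```

```text
the job is handed in; nothing more can be done
None
```

The white case stands upright on its long thin edge on the rubber pad, lengthwise and released. The arm is still holding the wing by its handle at about 0.65 rad. I handed the job in at about 17 s.

- **Case:** the last top view shows it upright, along the pad and close to its middle. Its bottom met the pad about 5 mm lower than I had predicted. The vertical force there reached about 23 N, and I eased the push before opening the fingers.
- **Wing:** the jaw travel gives 0.651 rad. The grip was steady, with about 13 N at the wrist. The bar slipped 2 to 3 mm along the fingers during the swing, so I measured the angle from the jaw-direction travel, which that slip does not affect.
- **Pointer:** my readings disagreed. The needle line in the scene camera gave about 0.66 rad, and a fit over three wrist pictures gave 0.633 ± 0.016 rad. The last wrist picture on its own hinted at a slightly lower value. I aimed at 0.648, so the wing may be about 0.02 rad off the pointer.
- **Other things:** I did not knowingly touch anything else, and no reading suggested contact. I did not recheck each of the other objects individually.

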